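# Load and close a desiccator

## Task

Stand every weighing bottle from the blue sheet upright on the plate of the desiccator pan in a tight honeycomb: one in the middle and the others close round it, each side by side with a neighbour in the ring. Then take the brush from its stand, dip its bristles into the lower half of the grease pot, draw them once round the pan's flange, clockwise seen from above, starting at the side nearest the robot and going all the way round, and hang the brush back in its stand. Finish by setting the lid squarely and gently on the flange, with the other lab ware left where it stands.

Things in the scene. Friction and masses are not known exactly. Their poses are not given: they have to be found in the camera images.
- bottle0: one of up to seven identical squat weighing bottles (amber glass, white stopper with an upright knob), standing on the blue bench sheet at the robot's left: body 40 mm across, 30 mm tall to the flat shoulder; knob on its axis 14 mm across, 22 mm tall, so 52 mm in all; about 60 g. Origin at the centre of its underside, z up. Hold it by the knob. Between 5 and 7 are there; the others are absent (None).
- bottle1: one of up to seven identical squat weighing bottles (amber glass, white stopper with an upright knob), standing on the blue bench sheet at the robot's left: body 40 mm across, 30 mm tall to the flat shoulder; knob on its axis 14 mm across, 22 mm tall, so 52 mm in all; about 60 g. Origin at the centre of its underside, z up. Hold it by the knob. Between 5 and 7 are there; the others are absent (None).
- bottle2: one of up to seven identical squat weighing bottles (amber glass, white stopper with an upright knob), standing on the blue bench sheet at the robot's left: body 40 mm across, 30 mm tall to the flat shoulder; knob on its axis 14 mm across, 22 mm tall, so 52 mm in all; about 60 g. Origin at the centre of its underside, z up. Hold it by the knob. Between 5 and 7 are there; the others are absent (None).
- bottle3: one of up to seven identical squat weighing bottles (amber glass, white stopper with an upright knob), standing on the blue bench sheet at the robot's left: body 40 mm across, 30 mm tall to the flat shoulder; knob on its axis 14 mm across, 22 mm tall, so 52 mm in all; about 60 g. Origin at the centre of its underside, z up. Hold it by the knob. Between 5 and 7 are there; the others are absent (None).
- bottle4: one of up to seven identical squat weighing bottles (amber glass, white stopper with an upright knob), standing on the blue bench sheet at the robot's left: body 40 mm across, 30 mm tall to the flat shoulder; knob on its axis 14 mm across, 22 mm tall, so 52 mm in all; about 60 g. Origin at the centre of its underside, z up. Hold it by the knob. Between 5 and 7 are there; the others are absent (None).
- bottle5: one of up to seven identical squat weighing bottles (amber glass, white stopper with an upright knob), standing on the blue bench sheet at the robot's left: body 40 mm across, 30 mm tall to the flat shoulder; knob on its axis 14 mm across, 22 mm tall, so 52 mm in all; about 60 g. Origin at the centre of its underside, z up. Hold it by the knob. Between 5 and 7 are there; the others are absent (None).
- bottle6: one of up to seven identical squat weighing bottles (amber glass, white stopper with an upright knob), standing on the blue bench sheet at the robot's left: body 40 mm across, 30 mm tall to the flat shoulder; knob on its axis 14 mm across, 22 mm tall, so 52 mm in all; about 60 g. Origin at the centre of its underside, z up. Hold it by the knob. Between 5 and 7 are there; the others are absent (None).
- desiccator: low aluminium desiccator pan, fixed to the bench: origin at the centre of its underside, z up, its axes parallel to the world's (so its near side, towards the robot, is -x, its left +y, its far side +x, its right -y). White perforated plate inside, top at z = 30 mm, inner radius 66 mm (just room for seven bottles, one in the middle and six round it). Round it, level with the mouth, a flat flange from radius 66 to 90 mm, top at z = 48 mm.
- lid: the desiccator's clear domed lid, standing on the bench right side up: origin at the centre of its underside, z up. Flat flange 180 mm across, 6 mm thick; hollow inside (radius 66 mm, 46 mm high, which clears the bottles' knobs by 10 mm); crown top at z = 55 mm, with a black knob on its axis above it, 30 mm across, up to z = 92 mm; about 0.4 kg. It sits flat on the pan's flange, underside at the pan's z = 48 mm; nothing but friction centres it.
- lid_knob (a point): middle of the lid's knob, 78 mm above the lid's underside, on the axis
- pot: small open grey grease pot, loose, about 0.22 kg: 56 mm across, 40 mm tall, mouth 46 mm across, inner floor at z = 6 mm; origin at the centre of its underside, z up
- stand: steel brush stand, fixed: base 70 x 62 mm, an upright at its back (+x) and a horizontal plate, 60 x 44 mm, 8 mm thick, with a 15 mm hole in it from which the brush hangs; origin at the underside of the base, straight below the hole
- stand_hole (a point): centre of the hole in the stand's plate, at the plate's top face, 88 mm above the bench
- brush: grease brush hanging upright, tip down, in the stand; 139 mm long, about 50 g. Origin at the tip of the bristles, z up along the handle. Bristles 9 mm across (16 mm long), steel shaft 8 mm across, a 22 mm collar at z = 75 to 79 mm whose underside rests on the stand's plate, above it a round wooden handle 14 mm across from z = 79 to 139 mm.
- brush_tip (a point): the tip of the brush's bristles (lowest point)
- brush_handle (a point): middle of the wooden handle, 110 mm above the tip; 35 mm above the stand's plate when the brush hangs there
- screwcap: bystander: loose black screw cap, 60 mm across, 14 mm tall, lying near the desiccator; leave alone
- tipbox: bystander: loose blue pipette-tip box, 82 x 122 x 63 mm, at the far right; leave alone
- tube: bystander: blue-capped 50 ml tube in a 50 mm foot, 115 mm tall; leave alone
Things that resemble listed ones, but are neither listed nor needed, are in the scene too. Leave any green look-alike of the lid alone. What is shaped like the stand but pink is not meant.

How it is judged:
On the way, in this order (a step that is already met when the one before it is completed fails the run):
1. all the bottles stand packed in the pan (z of bottle0 in the frame of desiccator between 0.026 and 0.035 m and angle between each of bottle0, bottle1, bottle2, bottle3, bottle4, bottle5, bottle6's own z axis and vertical below 0.12 rad and horizontal distance between each of bottle0, bottle1, bottle2, bottle3, bottle4, bottle5, bottle6 and desiccator below 0.05 m and (horizontal distance between bottle0 and desiccator below 0.01 m or (horizontal distance between bottle0 and bottle1 below 0.048 m and horizontal distance between bottle1 and desiccator above 0.03 m) or (horizontal distance between bottle0 and bottle2 below 0.048 m and horizontal distance between bottle2 and desiccator above 0.03 m) or (horizontal distance between bottle0 and bottle3 below 0.048 m and horizontal distance between bottle3 and desiccator above 0.03 m) or (horizontal distance between bottle0 and bottle4 below 0.048 m and horizontal distance between bottle4 and desiccator above 0.03 m) or (horizontal distance between bottle0 and bottle5 below 0.048 m and horizontal distance between bottle5 and desiccator above 0.03 m) or (horizontal distance between bottle0 and bottle6 below 0.048 m and horizontal distance between bottle6 and desiccator above 0.03 m)) and z of bottle1 in the frame of desiccator between 0.026 and 0.035 m and (horizontal distance between bottle1 and desiccator below 0.01 m or (horizontal distance between bottle1 and bottle0 below 0.048 m and horizontal distance between bottle0 and desiccator above 0.03 m) or (horizontal distance between bottle1 and bottle2 below 0.048 m and horizontal distance between bottle2 and desiccator above 0.03 m) or (horizontal distance between bottle1 and bottle3 below 0.048 m and horizontal distance between bottle3 and desiccator above 0.03 m) or (horizontal distance between bottle1 and bottle4 below 0.048 m and horizontal distance between bottle4 and desiccator above 0.03 m) or (horizontal distance between bottle1 and bottle5 below 0.048 m and horizontal distance between bottle5 and desiccator above 0.03 m) or (horizontal distance between bottle1 and bottle6 below 0.048 m and horizontal distance between bottle6 and desiccator above 0.03 m)) and z of bottle2 in the frame of desiccator between 0.026 and 0.035 m and (horizontal distance between bottle2 and desiccator below 0.01 m or (horizontal distance between bottle2 and bottle0 below 0.048 m and horizontal distance between bottle0 and desiccator above 0.03 m) or (horizontal distance between bottle2 and bottle1 below 0.048 m and horizontal distance between bottle1 and desiccator above 0.03 m) or (horizontal distance between bottle2 and bottle3 below 0.048 m and horizontal distance between bottle3 and desiccator above 0.03 m) or (horizontal distance between bottle2 and bottle4 below 0.048 m and horizontal distance between bottle4 and desiccator above 0.03 m) or (horizontal distance between bottle2 and bottle5 below 0.048 m and horizontal distance between bottle5 and desiccator above 0.03 m) or (horizontal distance between bottle2 and bottle6 below 0.048 m and horizontal distance between bottle6 and desiccator above 0.03 m)) and z of bottle3 in the frame of desiccator between 0.026 and 0.035 m and (horizontal distance between bottle3 and desiccator below 0.01 m or (horizontal distance between bottle3 and bottle0 below 0.048 m and horizontal distance between bottle0 and desiccator above 0.03 m) or (horizontal distance between bottle3 and bottle1 below 0.048 m and horizontal distance between bottle1 and desiccator above 0.03 m) or (horizontal distance between bottle3 and bottle2 below 0.048 m and horizontal distance between bottle2 and desiccator above 0.03 m) or (horizontal distance between bottle3 and bottle4 below 0.048 m and horizontal distance between bottle4 and desiccator above 0.03 m) or (horizontal distance between bottle3 and bottle5 below 0.048 m and horizontal distance between bottle5 and desiccator above 0.03 m) or (horizontal distance between bottle3 and bottle6 below 0.048 m and horizontal distance between bottle6 and desiccator above 0.03 m)) and z of bottle4 in the frame of desiccator between 0.026 and 0.035 m and (horizontal distance between bottle4 and desiccator below 0.01 m or (horizontal distance between bottle4 and bottle0 below 0.048 m and horizontal distance between bottle0 and desiccator above 0.03 m) or (horizontal distance between bottle4 and bottle1 below 0.048 m and horizontal distance between bottle1 and desiccator above 0.03 m) or (horizontal distance between bottle4 and bottle2 below 0.048 m and horizontal distance between bottle2 and desiccator above 0.03 m) or (horizontal distance between bottle4 and bottle3 below 0.048 m and horizontal distance between bottle3 and desiccator above 0.03 m) or (horizontal distance between bottle4 and bottle5 below 0.048 m and horizontal distance between bottle5 and desiccator above 0.03 m) or (horizontal distance between bottle4 and bottle6 below 0.048 m and horizontal distance between bottle6 and desiccator above 0.03 m)) and z of bottle5 in the frame of desiccator between 0.026 and 0.035 m and (horizontal distance between bottle5 and desiccator below 0.01 m or (horizontal distance between bottle5 and bottle0 below 0.048 m and horizontal distance between bottle0 and desiccator above 0.03 m) or (horizontal distance between bottle5 and bottle1 below 0.048 m and horizontal distance between bottle1 and desiccator above 0.03 m) or (horizontal distance between bottle5 and bottle2 below 0.048 m and horizontal distance between bottle2 and desiccator above 0.03 m) or (horizontal distance between bottle5 and bottle3 below 0.048 m and horizontal distance between bottle3 and desiccator above 0.03 m) or (horizontal distance between bottle5 and bottle4 below 0.048 m and horizontal distance between bottle4 and desiccator above 0.03 m) or (horizontal distance between bottle5 and bottle6 below 0.048 m and horizontal distance between bottle6 and desiccator above 0.03 m)) and z of bottle6 in the frame of desiccator between 0.026 and 0.035 m and (horizontal distance between bottle6 and desiccator below 0.01 m or (horizontal distance between bottle6 and bottle0 below 0.048 m and horizontal distance between bottle0 and desiccator above 0.03 m) or (horizontal distance between bottle6 and bottle1 below 0.048 m and horizontal distance between bottle1 and desiccator above 0.03 m) or (horizontal distance between bottle6 and bottle2 below 0.048 m and horizontal distance between bottle2 and desiccator above 0.03 m) or (horizontal distance between bottle6 and bottle3 below 0.048 m and horizontal distance between bottle3 and desiccator above 0.03 m) or (horizontal distance between bottle6 and bottle4 below 0.048 m and horizontal distance between bottle4 and desiccator above 0.03 m) or (horizontal distance between bottle6 and bottle5 below 0.048 m and horizontal distance between bottle5 and desiccator above 0.03 m)) and horizontal distance between any of bottle0, bottle1, bottle2, bottle3, bottle4, bottle5, bottle6 and desiccator below 0.01 m), for 0.2 s.
2. the held brush's bristles are dipped into the lower half of the grease pot (contact force between the fingers and brush above 0.5 N and horizontal distance between brush_tip and pot below 0.022 m and z of brush_tip in the frame of pot below 0.02 m and angle between pot's own z axis and vertical below 0.15 rad), for 0.15 s.
3. the bristles are on the flange's near part (contact force between the fingers and brush above 0.5 N and x of brush_tip in the frame of desiccator below -0.065 m and horizontal distance between brush_tip and desiccator between 0.066 and 0.091 m and z of brush_tip in the frame of desiccator below 0.054 m), for 0.1 s.
4. the bristles are on the flange's left part (contact force between the fingers and brush above 0.5 N and y of brush_tip in the frame of desiccator above 0.065 m and horizontal distance between brush_tip and desiccator between 0.066 and 0.091 m and z of brush_tip in the frame of desiccator below 0.054 m), for 0.1 s.
5. the bristles are on the flange's far part (contact force between the fingers and brush above 0.5 N and x of brush_tip in the frame of desiccator above 0.065 m and horizontal distance between brush_tip and desiccator between 0.066 and 0.091 m and z of brush_tip in the frame of desiccator below 0.054 m), for 0.1 s.
6. the bristles are on the flange's right part (contact force between the fingers and brush above 0.5 N and y of brush_tip in the frame of desiccator below -0.065 m and horizontal distance between brush_tip and desiccator between 0.066 and 0.091 m and z of brush_tip in the frame of desiccator below 0.054 m), for 0.1 s.
7. the brush hangs in its stand again (horizontal distance between brush_handle and stand_hole below 0.012 m and z of brush_handle in the frame of stand_hole between 0.03 and 0.039 m and angle between brush's own z axis and vertical below 0.2 rad and not (contact force between the fingers and brush above 0.2 N)), for 0.2 s.
At the end, for the whole second after the job is handed in: Every bottle upright (0.12 rad) on the plate, one within 10 mm of the pan's axis, each other within 50 mm of it and centred within 48 mm of a ring neighbour; lid flat on the flange within 7 mm of the axis; brush hanging in its stand; pot upright; all at rest (all of step 1 and linear speed of each of bottle0, bottle1, bottle2, bottle3, bottle4, bottle5, bottle6, lid below 0.02 m/s and horizontal distance between lid and desiccator below 0.007 m and z of lid in the frame of desiccator between 0.045 and 0.0515 m and angle between lid's own z axis and vertical below 0.04 rad and horizontal distance between brush_handle and stand_hole below 0.012 m and z of brush_handle in the frame of stand_hole between 0.03 and 0.039 m and angle between brush's own z axis and vertical below 0.2 rad and angle between pot's own z axis and vertical below 0.15 rad); the robot touches nothing.
It fails at once if a bystander (screw cap, tip box, tube) is shifted by more than 20 mm (distance of any of screwcap, tipbox, tube from where it was at the start of the episode above 0.02 m).
It fails at once if the lid is dropped or slammed on the pan (still faster than 0.4 m/s less than 10 mm above the flange) (horizontal distance between lid and desiccator below 0.05 m and z of lid in the frame of desiccator between 0.04 and 0.058 m and linear speed of lid above 0.4 m/s).
Of bottle0, bottle1, bottle2, bottle3, bottle4, bottle5, bottle6 only 5 to 7 are there at a start; the rules pass over those that are not, and their reading is None.
At some moment in a run one of bottle0, bottle1, bottle2, bottle3, bottle4, bottle5, bottle6, pot may be knocked a few centimetres aside while the robot is not near it.
It also fails if it takes over 210 s, if anything falls off the work surface, if the arm or the gripper's body presses on something with over 40 N, if the wrist force passes 120 N, or if a joint passes its speed limit or range.

## Robot

A 7-joint arm with a two-finger parallel gripper is mounted at the origin on the work surface. World frame = base frame: x ahead of the robot, y to its left, z up, the work surface at z = 0. Lengths are in m, angles in rad, forces in N, time in s.
With the tool pointing down it reaches from about 0.425 to 0.875 m from the base axis. Payload 4.7 kg.
Tool frame: the origin (TCP) lies at the very end of the fingers, on their centre line; the grasp point (between the pads) lies 19 mm behind it; x points along the fingers, y is the direction in which the jaws open and shut, and the axes are right-handed (so a half turn about x gives the same grasp; the last joint's range is limited). The gripper opens to 87 mm and grips with 3 to 60 N. Pads are 19 mm wide; open, the fingers measure 117 mm over their backs; the gripper's body (75 mm by 190 mm) begins 51 mm behind the grasp point.
Start: joints at [-1.228, 0.321, -0.07, 1.45, 0.023, 1.371, -0.057], TCP at [0.21, 0.615, 0.223] pointing down, gripper open.
Joint ranges: [-2.86, 2.86], [-0.3, 2.09], [-1.38, 1.24], [0.06, 2.45], [-1.56, 4.7], [0.09, 2.05], [-2.69, 2.69]. Speed limits (rad/s): [2.57, 2.57, 3.14, 3.14, 3.14, 3.14, 3.14].

## Interface

Orientations are given as a rotation vector (axis times angle).
In Python, from bench import ctrl gives the robot as it stands.
- The arm moves only by the tool step_arm, never from a script. Its argument "increments" is one flat list of numbers, 6 for each row, row after row: the shift along the tool's x, y, z in cm, then the turn, a rotation vector about the tool's x, y, z in rad. In form: [tx, ty, tz, ax, ay, az, tx, ty, tz, ax, ay, az, ...]. A call has 1 to 12 rows; each row shifts and turns the commanded pose from where the row before left it, along the tool's axes as they then stand; what a row does not reach is not made up. A row lasts 1/8 s, in which the tool goes at most 62.5 mm and 10.7 degrees, less where a joint would pass 70% of its speed; a pose out of reach is approached as far as the arm can. A call with a gripper value outside its range is refused whole. "fingers" is the opening in per cent of the stroke, from 0 (shut) to 100 (fully open), set as the call begins (left out, the last holds). The fingers move at their own pace and stop on an object; "force" is the grip in N (left out, the last holds). Time passes only in rows, so rows that do not move let the fingers close. It gives the time, the measured TCP pose, the force and the opening at its end, in the units of the state.
- ctrl.get_state(): the state, without advancing time (a new reading comes with each control period).
- ctrl.get_image(name): name is "side" or "top"; returns the picture (384x512x3 uint8, red, green, blue); there is no depth.
- ctrl.camera_params(name): a dict with "vertical_fov" (degrees; the focal length in pixels is half the picture's height over the tangent of half this angle, whatever the lens; pixels are square), "cx", "cy" (the principal point, pixels), "R" (3x3) and "t" (3): a world point X has camera coordinates R X + t. Camera axes: x right, y down, z forward; pixel columns grow to the right and rows downward; lengths in m; the calibration is good to about 2 mm. A picture is of the moment at which its call begins. camera_params takes no time and is no camera call.
- ctrl.close_job(): hands the job in, once; it reports no verdict.
Trained networks look in the newest picture that a camera, given by its name, has taken for a name from the list of things; names that differ only in an ending like _2 or _b are one class to them, and where a whole thing is asked for, a point or a joint stands for the part that bears it (a point fixed in the world has none). Each returns a list of dicts, best first, with "score" (0 to 1); they miss things now and then, are a little off and sometimes report something else, mostly with a low value. They report only what shows in the picture. A call takes as long as a camera call. They do not tell look-alikes from the thing itself.
- ctrl.search_frame(camera, name): "xyz" ([x, y, z] in m, in the coordinates of the camera as it stood for that picture, good to about 4 mm: the middle of the surface that is visible of it).
- ctrl.silhouettes(camera, name): "pixels" (384x512 bool, what is visible of it).
- ctrl.spot_point(camera, name): "xyz" ([x, y, z] in m, in the coordinates of the camera as it stood for that picture, good to about 4 mm: a listed point, or the origin of a listed thing).
The state is a dict: "time": time; "joint_positions": joint angles; "qd": joint speeds; "joint_torque": joint torques, N m; "position": TCP position; "tool_rot": TCP orientation; "ft_force": force on the tool from outside, world axes, zero at the start; "torque": the same for the moment, N m; "grip_width": opening from 0.0 (shut) to 1.0 (fully open).
Only numpy, scipy, OpenCV 4.12 (cv2) and the standard library are available. Lean on these libraries where they do the work, as an engineer would, in place of code of your own. Each camera call takes 0.05 s, during which the arm holds its last target.

## Working session

There is one attempt and no reset: what is moved stays moved. The work goes in short steps, Python scripts to look and compute and a tool call to move; the robot and the scene stay as the last step left them, time stands still between calls to the robot, and variables do not carry over. Pictures are saved under pics/ and viewed, and the job is handed in when it is done.

Besides the shell and the picture viewer there is one more tool, called by a JSON object that holds its "method" and its "body". step_arm: Moves the arm, as the interface text tells. Its arguments: {"type":"object","properties":{"increments":{"type":"array","items":{"type":"number"}},"fingers":{"type":"number"},"force":{"type":"number"}},"required":["increments"]}

```bash
ls; mkdir -p pics; python3 - <<'E'
from bench import ctrl
import cv2
s=ctrl.get_state()
for k,v in s.items(): print(k,v)
for n in ["side","top"]:
    im=ctrl.get_image(n); cv2.imwrite(f"pics/{n}0.png",im[:,:,::-1]); p=ctrl.camera_params(n); print(n,p)
E
```

```text
pics
time 0.0
joint_positions [-1.22788049  0.32184949 -0.07008397  1.45166584  0.02261277  1.3707901
 -0.05694413]
qd [-4.74518875e-04  1.09493951e-03 -9.37353159e-04 -8.82819195e-04
  6.36469083e-05  3.54673993e-05  1.02484278e-03]
joint_torque [-8.14252562e-04 -4.91283739e+01 -4.04363852e-01 -3.12530279e+01
 -6.39329106e-02  4.37381922e-02  1.74016427e-04]
position [0.20977454 0.61463968 0.2214489 ]
tool_rot [ 0.2565482   1.55555475 -0.25956692]
ft_force [-0.30506755  0.45382199  0.23819379]
torque [ 0.00024689  0.00485951 -0.0167817 ]
grip_width 0.9981527719054071
side {'vertical_fov': 51.52629491222805, 'cx': 250.78729324316518, 'cy': 194.65794446346345, 'R': array([[-0.9967422 , -0.07760247, -0.02197359],
       [-0.03369234,  0.64816374, -0.76075528],
       [ 0.07327897, -0.75753655, -0.64866676]]), 't': array([0.53249275, 0.11572404, 1.19409964])}
top {'vertical_fov': 47.992224107580924, 'cx': 251.3032247936374, 'cy': 193.01906383561894, 'R': array([[ 0.05384782, -0.99854584, -0.00257166],
       [-0.97469648, -0.05200182, -0.21739959],
       [ 0.21694973,  0.01421308, -0.9760793 ]]), 't': array([-0.05815342,  0.57283412,  1.09283674])}
```

View pics/side0.png

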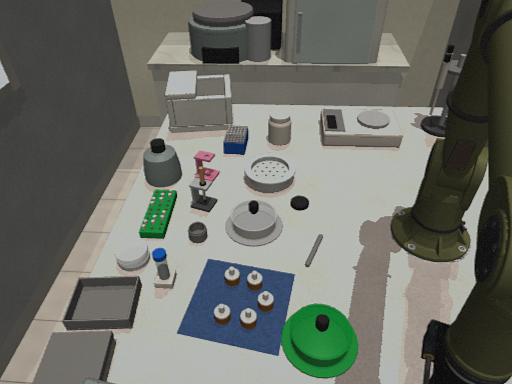

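View pics/top0.png

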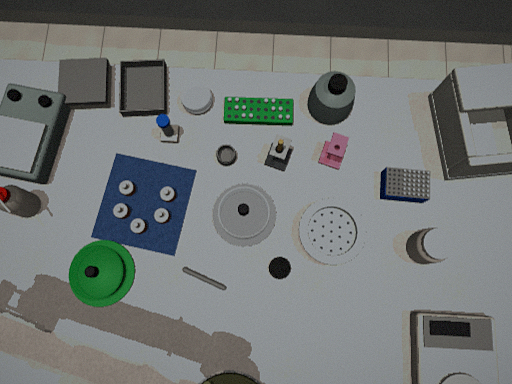

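```bash
cat > h.py <<'E'
import numpy as np, cv2
from scipy.spatial.transform import Rotation as Rn
from bench import ctrl
P={n:ctrl.camera_params(n) for n in("side","top")}
def foc(p): return 192/np.tan(np.radians(p["vertical_fov"])/2)
def c2w(n,x): p=P[n]; return p["R"].T@(np.array(x)-p["t"])
def proj(n,X):
    p=P[n]; X=np.atleast_2d(X); c=X@p["R"].T+p["t"]; f=foc(p)
    return np.c_[f*c[:,0]/c[:,2]+p["cx"], f*c[:,1]/c[:,2]+p["cy"]]
def ray(n,u,v,z):
    p=P[n]; f=foc(p); d=p["R"].T@np.array([(u-p["cx"])/f,(v-p["cy"])/f,1.]); o=-p["R"].T@p["t"]
    return o+d*(z-o[2])/d[2]
def snap(n,name):
    im=ctrl.get_image(n)[:,:,::-1].copy(); cv2.imwrite(f"pics/{name}.png",im); return im
def crop(im,u,v,r,name,k=6):
    u,v=int(u),int(v); c=im[max(0,v-r):v+r,max(0,u-r):u+r]; cv2.imwrite(f"pics/{name}.png",cv2.resize(c,None,fx=k,fy=k,interpolation=cv2.INTER_CUBIC))
def pose():
    s=ctrl.get_state(); return s, np.array(s["position"]), Rn.from_rotvec(s["tool_rot"])
def inc(target):
    s,p,R=pose(); return R.inv().apply(np.array(target)-p)*100
E
python3 - <<'E'
from h import *
for n in("top","side"):
    ctrl.get_image(n)
    for nm in["bottle0","desiccator","lid","lid_knob","pot","stand","stand_hole","brush","brush_tip","brush_handle","screwcap","tipbox","tube"]:
        for d in ctrl.spot_point(n,nm):
            if d["score"]>.25:
                w=c2w(n,d["xyz"]); print(n,nm,round(d["score"],2),w.round(3),proj(n,w)[0].round(0))
s,p,R=pose(); print(s["time"],p,R.as_matrix().round(3))
print(proj("top",p),proj("side",p))
E
```

```text
top bottle0 0.72 [ 0.481  0.277 -0.001] [141. 225.]
top bottle0 0.69 [0.584 0.324 0.001] [128. 188.]
top bottle0 0.56 [ 0.574  0.205 -0.005] [170. 194.]
top bottle0 0.49 [ 0.52   0.329 -0.002] [124. 211.]
top bottle0 0.49 [ 0.696 -0.094 -0.003] [277. 158.]
top bottle0 0.48 [ 0.51   0.214 -0.003] [164. 216.]
top bottle0 0.3 [ 0.695 -0.097  0.011] [278. 157.]
top desiccator 0.77 [ 0.491 -0.247 -0.001] [329. 232.]
top lid 0.84 [ 0.349  0.37  -0.003] [102. 272.]
top lid 0.67 [ 0.53  -0.003 -0.002] [242. 213.]
top lid_knob 0.83 [ 0.527 -0.004  0.077] [242. 209.]
top pot 0.87 [0.696 0.052 0.001] [226. 155.]
top stand 0.98 [ 0.695 -0.089 -0.001] [275. 158.]
top stand 0.93 [ 0.713 -0.246  0.002] [330. 155.]
top stand_hole 0.8 [ 0.708 -0.249  0.089] [336. 147.]
top stand_hole 0.72 [ 0.694 -0.091  0.085] [277. 149.]
top stand_hole 0.67 [0.747 0.221 0.001] [170. 136.]
top stand_hole 0.49 [ 0.697 -0.097  0.011] [278. 157.]
top brush 0.54 [ 0.694 -0.095  0.01 ] [277. 158.]
top brush_tip 0.65 [ 0.692 -0.097  0.015] [278. 158.]
top brush_handle 0.6 [ 0.7   -0.093  0.127] [279. 142.]
top screwcap 0.
[... 865 characters left out ...]
d_hole 0.84 [ 0.696 -0.099  0.087] [202. 183.]
side stand_hole 0.8 [ 0.708 -0.25   0.083] [206. 156.]
side stand_hole 0.68 [ 0.688  0.049 -0.001] [199. 236.]
side brush 0.52 [ 0.69  -0.092  0.011] [206. 202.]
side brush_tip 0.57 [ 0.692 -0.094  0.016] [205. 201.]
side brush_handle 0.52 [ 0.693 -0.092  0.122] [201. 175.]
side screwcap 0.78 [ 0.383 -0.11   0.001] [299. 204.]
side tipbox 0.75 [ 0.628 -0.452  0.001] [236. 145.]
side tipbox 0.5 [ 0.691 -0.091  0.124] [202. 175.]
side tube 0.85 [ 0.749  0.22  -0.003] [166. 281.]
1.5 [0.2099225  0.6151738  0.22257624] [[ 0.     0.323  0.946]
 [ 0.     0.946 -0.323]
 [-1.     0.     0.   ]]
[[-55.62490547 326.53523292]] [[430.49512105 419.14540682]]
```

```bash
cat >> h.py <<'E'
from scipy.optimize import minimize
PARTS={"bottle":[(.02,0,.03),(.007,.03,.052)],"desiccator":[(.09,0,.048)],"lid":[(.09,0,.006),(.066,.006,.05),(.015,.06,.092)],"pot":[(.028,0,.04)],"screwcap":[(.03,0,.014)]}
def rend(n,kind,x,y,z0=0,S=4):
    m=np.zeros((384*S,512*S),np.uint8); t=np.linspace(0,2*np.pi,48)
    for r,a,b in PARTS[kind]:
        pts=np.vstack([np.c_[x+r*np.cos(t),y+r*np.sin(t),np.full(48,z0+z)] for z in(a,b)])
        h=cv2.convexHull((((proj(n,pts)+.5)*S)).astype(np.int32)); cv2.fillConvexPoly(m,h,255)
    return cv2.resize(m,(512,384),interpolation=cv2.INTER_AREA)/255.
def fit(n,kind,mask,x,y,z0=0):
    mk=mask.astype(float)
    f=lambda q: np.abs(rend(n,kind,q[0],q[1],z0)-mk).sum()
    r=minimize(f,[x,y],method="Nelder-Mead",options=dict(initial_simplex=[[x,y],[x+.006,y],[x,y+.006]],xatol=2e-4,fatol=.1,maxfev=60))
    return r.x, r.fun/mk.sum()
def sil_fit(kind,name,seeds,z0=0,cams=("top","side"),new=True):
    out={}
    for n in cams:
        if new: ctrl.get_image(n)
        ms=[d for d in ctrl.silhouettes(n,name) if d["score"]>.2]
        for i,(x,y) in enumerate(seeds):
            u,v=proj(n,[x,y,z0+.02])[0]
            best=None
            for d in ms:
                ys,xs=np.nonzero(d["pixels"]); 
                if len(xs)==0: continue
                e=np.hypot(xs.mean()-u,ys.mean()-v)
                if best is None or e<best[0]: best=(e,d)
            if best is None or best[0]>15: print(n,name,i,"none"); continue
            q,e=fit(n,kind,best[1]["pixels"],x,y,z0); out[(n,i)]=q
            print(n,name,i,round(best[1]["score"],2),(q*1000).round(1),"err",round(e,2))
    return out
E
python3 - <<'E'
from h import *
B=[(0.584,0.325),(0.572,0.2045),(0.516,0.330),(0.509,0.216),(0.477,0.279)]
sil_fit("bottle","bottle0",B)
sil_fit("desiccator","desiccator",[(.488,-.247)],new=False)
sil_fit("lid","lid",[(.528,-.005)],new=False)
sil_fit("pot","pot",[(.695,.051)],new=False)
sil_fit("screwcap","screwcap",[(.384,-.112)],new=False)
im=snap("top","t1"); crop(im,145,205,50,"t1b")
crop(im,290,190,75,"t1c",5)
print(ctrl.get_state()["time"])
E
```

```text
top bottle0 0 0.53 [580.2 320.1] err 0.22
top bottle0 1 0.73 [568.9 205.7] err 0.07
top bottle0 2 0.61 [514.5 327.4] err 0.13
top bottle0 3 0.69 [507.7 216.3] err 0.19
top bottle0 4 0.59 [475.9 278.2] err 0.09
side bottle0 0 0.5 [580.2 324.1] err 0.08
side bottle0 1 0.74 [569.5 206.9] err 0.09
side bottle0 2 0.78 [516.2 331.5] err 0.1
side bottle0 3 0.81 [507.9 217.4] err 0.13
side bottle0 4 0.74 [476.1 278.3] err 0.18
top desiccator 0 0.91 [ 486.  -248.7] err 0.07
side desiccator 0 0.97 [ 489.3 -269.8] err 0.21
top lid 0 0.96 [526.2  -8.7] err 0.02
side lid 0 0.7 [526.3 -10.3] err 0.05
top pot 0 0.77 [692.   51.8] err 0.26
side pot 0 0.63 [691.7  51.1] err 0.1
top screwcap 0 0.81 [ 383.9 -113.7] err 0.07
side screwcap 0 0.74 [ 383.7 -110.1] err 0.12
2.15
```

View pics/t1b.png

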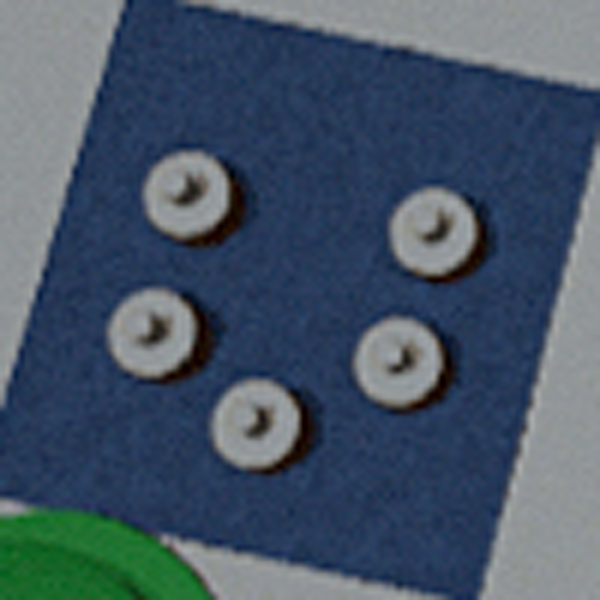

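View pics/t1c.png

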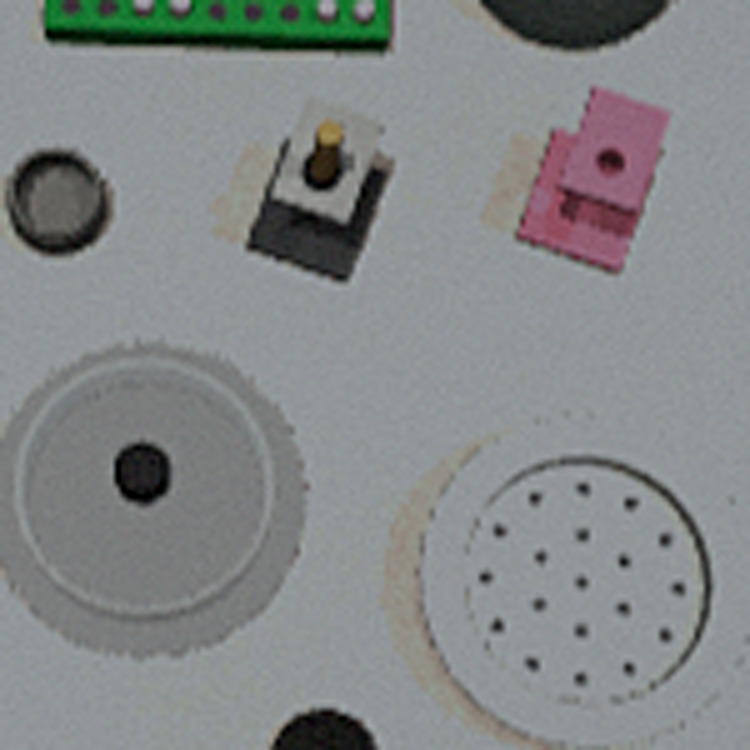

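```bash
cat >> h.py <<'E'
def shoulder(seeds,im,z=.03,n="top"):
    # white shoulder disc fit by rendering disc against bright mask
    g=im.astype(int); out=[]
    for x,y in seeds:
        u,v=proj(n,[x,y,z])[0]; r=11
        m=np.zeros((384,512),np.uint8); u0,v0=int(round(u)),int(round(v))
        red=g[:,:,2]; m[v0-r:v0+r+1,u0-r:u0+r+1]=(red[v0-r:v0+r+1,u0-r:u0+r+1]>100)
        m=cv2.morphologyEx(m,cv2.MORPH_CLOSE,np.ones((5,5)))
        c,l,st,ce=cv2.connectedComponentsWithStats(m)
        k=1+np.argmax(st[1:,4]); cs,_=cv2.findContours((l==k).astype(np.uint8),0,cv2.CHAIN_APPROX_NONE)
        e=cv2.fitEllipse(max(cs,key=len)); w=ray(n,*e[0],z); out.append(w[:2]); print((w*1000).round(1),np.round(e[1],1))
    return out
E
python3 - <<'E'
from h import *
B=[(0.581,0.323),(0.569,0.206),(0.515,0.329),(0.508,0.217),(0.476,0.278)]
im=snap("top","t2"); shoulder(B,im)
# plate holes
u,v=331,231
for n in("top","side"):
    im=snap(n,n+"2"); g=cv2.cvtColor(im,cv2.COLOR_BGR2GRAY).astype(float)
    u,v=proj(n,[.487,-.248,.03])[0]; print(n,u,v); crop(im,u,v,30,n+"2c",10)
print("hole", ray("top",331.4-.5,231.4-.5,.03),"lidknob",ray("top",215+143/5-.5,115+472/5-.5,.092))
E
```

```text
[581.7 321.6  30. ] [12.9 13.8]
[569.9 206.4  30. ] [13.  13.7]
[515.7 329.8  30. ] [12.9 14.3]
[508.9 216.2  30. ] [13.3 13.8]
[476.8 277.8  30. ] [13.3 14.4]
top 331.09004446415247 231.69700282739333
side 269.4708774107815 170.6861774678989
hole [ 0.48913846 -0.24745748  0.03      ] lidknob [ 0.52546632 -0.00886518  0.092     ]
```

View pics/side2c.png

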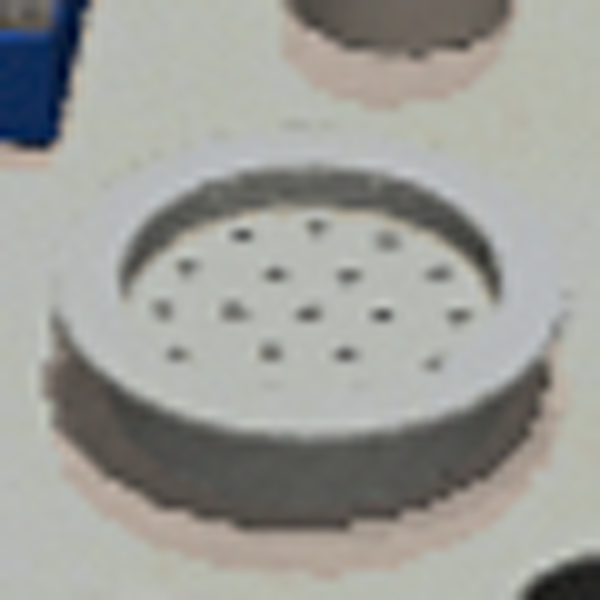

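View pics/top2c.png

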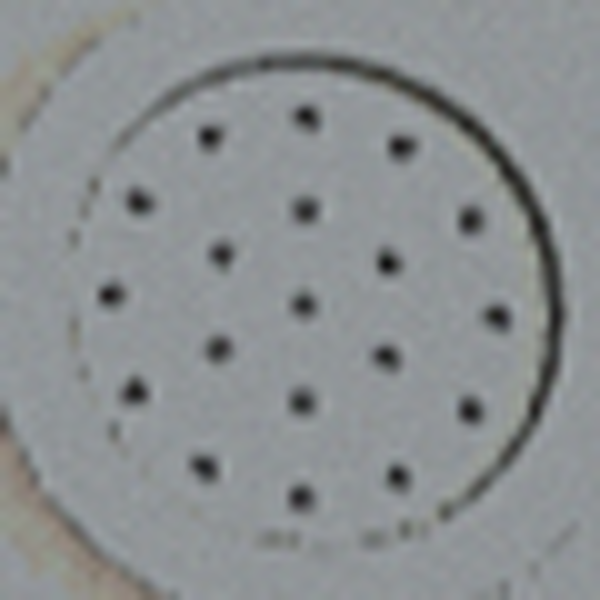

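```bash
python3 - <<'E'
from h import *
print(ray("top",330.7,231.0,.03),ray("side",269.3,170.9,.03))
s,p,R=pose();print(p, s["joint_positions"])
# side knob tops
for b in [(0.581,0.323),(0.569,0.206),(0.515,0.329),(0.508,0.217),(0.476,0.278)]: print(proj("side",[*b,.052])[0].round(1))
E
```

```text
[ 0.48883769 -0.24692155  0.03      ] [ 0.48754657 -0.24672699  0.03      ]
[0.2099415  0.6151963  0.22257841] [-1.22787909  0.32101463 -0.07009106  1.4504971   0.02260657  1.3707694
 -0.05688626]
[220.6 305.1]
[231.1 267.1]
[247.6 308.7]
[253.9 271.6]
[265.1 291.8]
```

{"method": "step_arm", "body": {"increments": [0,0,0,-0.165,0,0,0,0,0,-0.164,0,0,0,-4,3.6,0,0,0,0,-4,3.6,0,0,0,0,-4,3.6,0,0,0,0,-4,3.6,0,0,0,0,-4,3.6,0,0,0,0,-4,3.6,0,0,0,0,-4,3.6,0,0,0,0,-4,3.6,0,0,0,0,-4,3.6,0,0,0,0,-4,3.6,0,0,0], "fingers": 46, "force": 15}}

```text
time: 3.8
position: [0.571, 0.214, 0.2229]
tool_rot: [0.0, 1.57, 0.001]
ft_force: [1.1, 0.8, 0.4]
grip_width: 0.463
```

```bash
python3 - <<'E'
from h import *
s,p,R=pose(); print(s["time"],p.round(4),R.as_matrix().round(3),s["grip_width"],s["ft_force"])
print(inc([.570,.2064,.033]).round(2))
E
```

```text
3.8 [0.571  0.214  0.2229] [[ 0.001 -0.     1.   ]
 [ 0.001  1.     0.   ]
 [-1.     0.001  0.001]] 0.46325391934435517 [1.10958724 0.77424301 0.44383544]
[18.99 -0.77 -0.12]
```

{"method": "step_arm", "body": {"increments": [4,-0.8,-0.1,0,0,0,4,0,0,0,0,0,4,0,0,0,0,0,3,0,0,0,0,0,2,0,0,0,0,0,1,0,0,0,0,0,0.9,0,0,0,0,0,0,0,0,0,0,0]}}

```text
time: 4.8
position: [0.5691, 0.2073, 0.0336]
tool_rot: [-0.0, 1.571, 0.0]
ft_force: [-0.1, -0.1, 0.2]
grip_width: 0.461
```

```bash
python3 - <<'E'
from h import *
s,p,R=pose(); print(s["time"],p.round(4),s["grip_width"],s["ft_force"])
im=snap("top","t3"); crop(im,*proj("top",[.57,.206,.05])[0],40,"t3c",7)
im=snap("side","s3"); crop(im,*proj("side",[.57,.206,.05])[0],40,"s3c",7)
E
python3 -c "
import cv2,numpy as np
cv2.imwrite('pics/j3.png',np.hstack([cv2.resize(cv2.imread('pics/%s.png'%n),(390,390)) for n in('t3c','s3c')]))"
```

```text
4.8 [0.5691 0.2073 0.0336] 0.4606543328617722 [-0.06343266 -0.09057354  0.20960995]
```

View pics/j3.png

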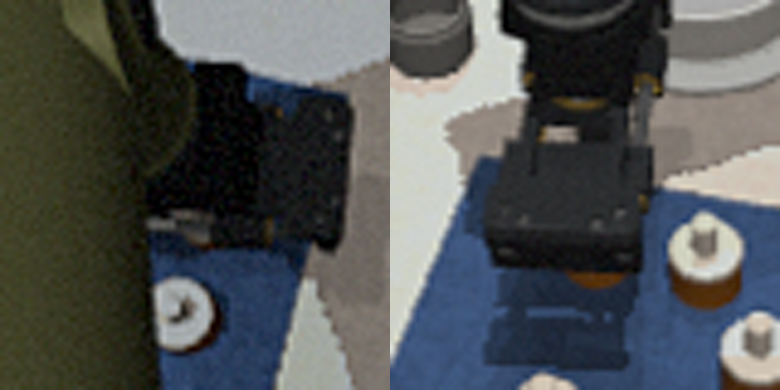

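{"method": "step_arm", "body": {"increments": [0,0,0,0,0,0,0,0,0,0,0,0,0,0,0,0,0,0,0,0,0,0,0,0,-1,0,0,0,0,0,-3,0,0,0,0,0,-4,0,0,0,0,0,-4,0,0,0,0,0,-1,0,0,0,0,0], "fingers": 5, "force": 15}}

```text
time: 6.02
position: [0.5708, 0.2078, 0.1674]
tool_rot: [0.002, 1.565, 0.002]
ft_force: [0.1, -0.5, -1.6]
grip_width: 0.154
```

{"method": "step_arm", "body": {"increments": [0,-4.1,-0.75,0,0,0,0,-4.1,-0.75,0,0,0,0,-4.1,-0.75,0,0,0,0,-4.1,-0.75,0,0,0,0,-4.1,-0.75,0,0,0,0,-4.1,-0.75,0,0,0,0,-4.1,-0.75,0,0,0,0,-4.1,-0.75,0,0,0,0,-4.1,-0.75,0,0,0,0,-4.1,-0.75,0,0,0,0,-4.1,-0.75,0,0,0,0,0,0,0,0,0]}}

```text
time: 7.52
position: [0.4844, -0.2479, 0.163]
tool_rot: [0.004, 1.572, -0.007]
ft_force: [-0.1, 0.4, -0.6]
grip_width: 0.158
```

```bash
python3 - <<'E'
from h import *
s,p,R=pose(); print(s["time"],p.round(4),s["grip_width"],s["ft_force"],R.as_matrix().round(3))
print(inc([.488,-.2468,.066]).round(2))
im=snap("side","s4"); crop(im,*proj("side",[p[0],p[1],p[2]-.02])[0],45,"s4c",8)
E
```

```text
7.525 [ 0.4844 -0.2479  0.163 ] 0.1575799675079186 [-0.11469945  0.37698282 -0.64963713] [[-0.002  0.007  1.   ]
 [-0.002  1.    -0.007]
 [-1.    -0.002 -0.002]]
[9.7  0.12 0.38]
```

View pics/s4c.png

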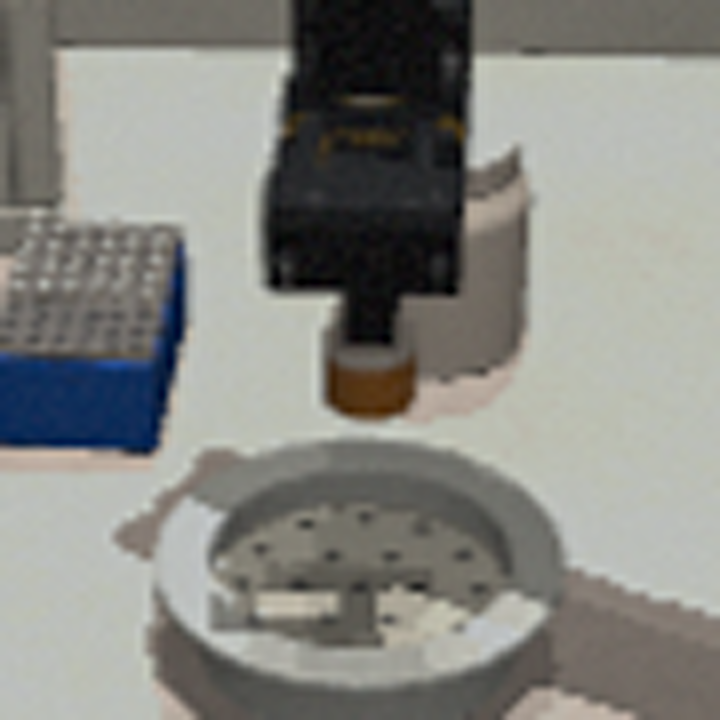

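{"method": "step_arm", "body": {"increments": [3,0.1,0.4,0,0,0,3,0,0,0,0,0,2,0,0,0,0,0,1,0,0,0,0,0,0.5,0,0,0,0,0,0.3,0,0,0,0,0,0,0,0,0,0,0,0,0,0,0,0,0]}}

```text
time: 8.57
position: [0.491, -0.2429, 0.0661]
tool_rot: [-0.0, 1.57, -0.0]
ft_force: [-0.1, 0.2, -1.0]
grip_width: 0.152
```

```bash
python3 - <<'E'
from h import *
s,p,R=pose(); print(s["time"],p.round(4),s["grip_width"],s["ft_force"],R.as_matrix().round(3))
print(inc([.488,-.2468,.064]).round(2))
E
```

```text
8.575 [ 0.491  -0.2429  0.0661] 0.15217284746846962 [-0.1327557   0.22742628 -1.04959044] [[ 0.001 -0.     1.   ]
 [-0.     1.     0.   ]
 [-1.    -0.     0.001]]
[ 0.21 -0.39 -0.3 ]
```

{"method": "step_arm", "body": {"increments": [0.0,-0.4,-0.3,0,0,0,0.2,0,0,0,0,0,0,0,0,0,0,0,0,0,0,0,0,0]}}

```text
time: 9.07
position: [0.4876, -0.2468, 0.0636]
tool_rot: [-0.0, 1.571, 0.0]
ft_force: [0.4, 0.1, 0.9]
grip_width: 0.154
```

{"method": "step_arm", "body": {"increments": [0,0,0,0,0,0,0,0,0,0,0,0,0,0,0,0,0,0,-2,0,0,0,0,0,-4,0,0,0,0,0,-4,0,0,0,0,0,0,4.4,0.2,0,0,0,0,4.4,0.2,0,0,0,0,4.4,0.2,0,0,0,0,4.4,0.2,0,0,0,0,4.4,0.2,0,0,0,0,4.4,0.2,0,0,0], "fingers": 30}}

```text
time: 10.58
position: [0.4995, 0.0187, 0.1637]
tool_rot: [0.0, 1.57, 0.0]
ft_force: [0.7, -0.5, -0.2]
grip_width: 0.303
```

```bash
python3 - <<'E'
from h import *
s,p,R=pose(); print(s["time"],p.round(4),s["grip_width"])
im=snap("top","t5"); crop(im,331,230,30,"t5c",10)
shoulder([(.488,-.247)],im,z=.06)
print(inc([.509,.2165,.163]).round(2))
E
```

```text
10.575 [0.4995 0.0187 0.1637] 0.3031786676251848
[ 487.6 -247.7   60. ] [26.1 26.1]
[ 0.14 19.01  1.11]
```

View pics/t5c.png

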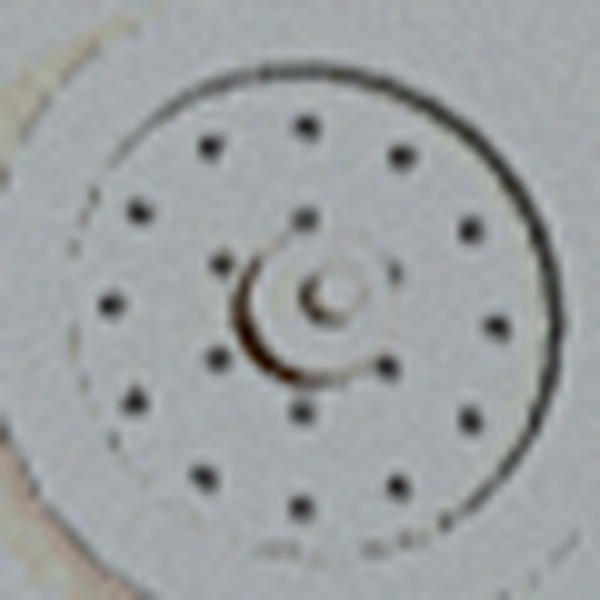

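```bash
python3 - <<'E'
from h import *
print(ray("top",334.2,228.5,.082), proj("top",[.488,-.2468,.082]))
im=snap("top","t6"); shoulder([(.509,.2165),(.581,.323),(.515,.329),(.4768,.278)],im)
E
```

```text
[ 0.48845609 -0.24676757  0.082     ] [[334.21041415 228.67575519]]
[508.4 216.6  30. ] [13.5 14.1]
[581.5 321.6  30. ] [13.1 14. ]
[515.8 329.7  30. ] [13.1 14.5]
[476.6 277.9  30. ] [13.6 14.4]
```

{"method": "step_arm", "body": {"increments": [0,4.2,0.25,0,0,0,0,4.2,0.25,0,0,0,0,4.2,0.25,0,0,0,0,4.2,0.25,0,0,0,0,2.2,0.1,0,0,0,3,0,0,0,0,0,4,0,0,0,0,0,2,0,0,0,0,0,0,0,0,0,0,0,0,0,0,0,0,0], "fingers": 46}}

```text
time: 11.92
position: [0.5115, 0.2069, 0.0746]
tool_rot: [0.001, 1.569, -0.0]
ft_force: [-0.5, 0.0, 1.3]
grip_width: 0.458
```

```bash
python3 - <<'E'
from h import *
print(inc([.509,.2165,.034]).round(2))
E
```

```text
[ 4.06  0.96 -0.25]
```

{"method": "step_arm", "body": {"increments": [0,0.9,-0.25,0,0,0,0,0,0,0,0,0,2,0,0,0,0,0,1.5,0,0,0,0,0,0.5,0,0,0,0,0,0,0,0,0,0,0]}}

```text
time: 12.68
position: [0.5079, 0.2162, 0.0333]
tool_rot: [-0.0, 1.571, -0.0]
ft_force: [0.4, -0.3, 0.6]
grip_width: 0.456
```

{"method": "step_arm", "body": {"increments": [0,0,0,0,0,0,0,0,0,0,0,0,0,0,0,0,0,0,0,0,0,0,0,0,-1,0,0,0,0,0,-4,0,0,0,0,0,-4,0,0,0,0,0,-4,0,0,0,0,0], "fingers": 5}}

```text
time: 13.68
position: [0.508, 0.2161, 0.1655]
tool_rot: [0.0, 1.57, 0.0]
ft_force: [0.1, -0.4, -0.6]
grip_width: 0.153
```

{"method": "step_arm", "body": {"increments": [0,-4.4,0.15,0,0,0,0,-4.4,0.15,0,0,0,0,-4.4,0.15,0,0,0,0,-4.4,0.15,0,0,0,0,-4.4,0.15,0,0,0,0,-4.4,0.15,0,0,0,0,-4.4,0.15,0,0,0,0,-4.4,0.15,0,0,0,0,-4.4,0.15,0,0,0,0,-4.4,0.15,0,0,0,0,-4.4,0.15,0,0,0,0,0,0,0,0,0]}}

```text
time: 15.18
position: [0.5232, -0.2727, 0.1643]
tool_rot: [0.003, 1.571, -0.007]
ft_force: [-0.5, 0.9, -0.1]
grip_width: 0.154
```

```bash
python3 - <<'E'
from h import *
s,p,R=pose(); print(s["time"],p.round(4),s["grip_width"],(R.as_rotvec()-[0,np.pi/2,0]).round(3)); print(inc([.5249,-.2689,.064]).round(2))
E
```

```text
15.175 [ 0.5232 -0.2727  0.1643] 0.1539863697792516 [ 0.003 -0.    -0.007]
[10.03  0.41  0.16]
```

{"method": "step_arm", "body": {"increments": [2,0,0.1,0,0,0,1,0,0,0,0,0,0,0,0,0,0,0,0,0,0,0,0,0]}}

```text
time: 15.68
position: [0.5259, -0.2671, 0.1336]
tool_rot: [-0.001, 1.571, 0.001]
ft_force: [0.1, -0.5, -0.4]
grip_width: 0.153
```

```bash
python3 - <<'E'
from h import *
s,p,R=pose(); print(s["time"],p.round(4),s["grip_width"],(R.as_rotvec()-[0,np.pi/2,0]).round(3)); print(inc([.5249,-.2689,.064]).round(2))
E
```

```text
15.675 [ 0.5259 -0.2671  0.1336] 0.15274777017899954 [-0.001 -0.     0.001]
[ 6.96 -0.18 -0.1 ]
```

Lower with the correction, settle, release and rise.

{"method": "step_arm", "body": {"increments": [0,-0.2,-0.1,0,0,0,2,0,0,0,0,0,2,0,0,0,0,0,1.5,0,0,0,0,0,1,0,0,0,0,0,0.4,0,0,0,0,0,0,0,0,0,0,0,0,0,0,0,0,0]}}

```text
time: 16.68
position: [0.5251, -0.27, 0.0651]
tool_rot: [-0.0, 1.57, -0.0]
ft_force: [-0.1, -0.4, -0.7]
grip_width: 0.154
```

{"method": "step_arm", "body": {"increments": [0.1,0,0,0,0,0,0,0,0,0,0,0]}}

```text
time: 16.92
position: [0.5247, -0.2698, 0.0637]
tool_rot: [-0.0, 1.57, 0.0]
ft_force: [-0.0, -0.8, -0.5]
grip_width: 0.152
```

{"method": "step_arm", "body": {"increments": [0,0,0,0,0,0,0,0,0,0,0,0,0,0,0,0,0,0,-2,0,0,0,0,0,-4,0,0,0,0,0,-4,0,0,0,0,0,0,4.4,-0.4,0,0,0,0,4.4,-0.4,0,0,0,0,4.4,-0.4,0,0,0,0,4.4,-0.4,0,0,0,0,4.4,-0.4,0,0,0,0,4.4,-0.4,0,0,0], "fingers": 30}}

```text
time: 18.42
position: [0.5009, -0.0046, 0.1653]
tool_rot: [0.001, 1.568, 0.0]
ft_force: [0.6, 0.6, 0.2]
grip_width: 0.299
```

```bash
python3 - <<'E'
from h import *
s,p,R=pose(); print(s["time"],p.round(4),s["grip_width"])
im=snap("top","t7"); crop(im,331,230,30,"t7c",10); shoulder([(.581,.323),(.515,.329),(.4768,.278)],im)
print(proj("top",[.525,-.269,.082])); print(inc([.4767,.278,.163]).round(2))
E
```

```text
18.425 [ 0.5009 -0.0046  0.1653] 0.2986475997888947
[581.5 321.6  30. ] [13.1 14. ]
[515.7 330.   30. ] [13.2 14.4]
[476.6 277.9  30. ] [13.6 14.4]
[[342.92139375 215.02151352]]
[ 0.33 27.52 -2.15]
```

View pics/t7c.png

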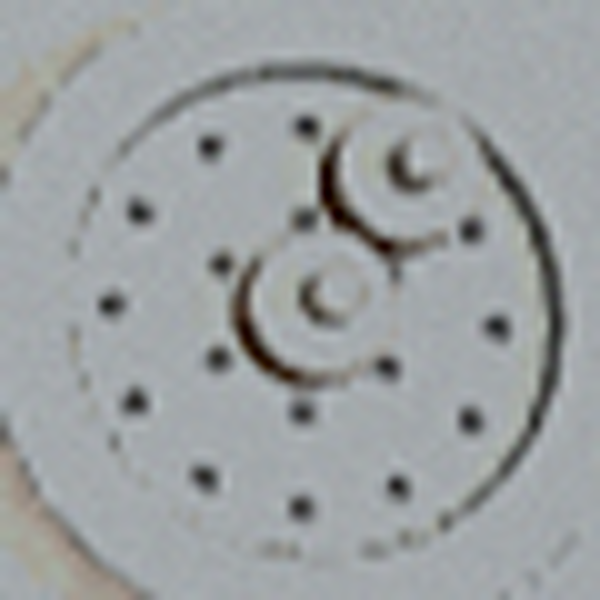

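{"method": "step_arm", "body": {"increments": [0,4.4,-0.35,0,0,0,0,4.4,-0.35,0,0,0,0,4.4,-0.35,0,0,0,0,4.4,-0.35,0,0,0,0,4.4,-0.35,0,0,0,0,4.4,-0.35,0,0,0,0,1.1,0,0,0,0,3,0,0,0,0,0,4,0,0,0,0,0,2,0,0,0,0,0,0,0,0,0,0,0], "fingers": 46}}

```text
time: 19.85
position: [0.4791, 0.2674, 0.0728]
tool_rot: [-0.001, 1.573, -0.003]
ft_force: [0.1, 0.8, 0.9]
grip_width: 0.464
```

```bash
python3 - <<'E'
from h import *
print(inc([.4767,.278,.034]).round(2))
E
```

```text
[ 3.88  1.07 -0.24]
```

{"method": "step_arm", "body": {"increments": [0,1,-0.2,0,0,0,0,0,0,0,0,0,2,0,0,0,0,0,1.5,0,0,0,0,0,0.4,0,0,0,0,0,0,0,0,0,0,0]}}

```text
time: 20.6
position: [0.4775, 0.2792, 0.0346]
tool_rot: [-0.0, 1.571, 0.0]
ft_force: [-0.1, 0.1, 0.9]
grip_width: 0.458
```

{"method": "step_arm", "body": {"increments": [0,0,0,0,0,0,0,0,0,0,0,0,0,0,0,0,0,0,0,0,0,0,0,0,-1,0,0,0,0,0,-4,0,0,0,0,0,-4,0,0,0,0,0,-4,0,0,0,0,0], "fingers": 5}}

```text
time: 21.6
position: [0.4774, 0.2791, 0.1665]
tool_rot: [0.0, 1.57, 0.0]
ft_force: [0.5, 0.3, -0.5]
grip_width: 0.154
```

{"method": "step_arm", "body": {"increments": [0,-4.6,0.4,0,0,0,0,-4.6,0.4,0,0,0,0,-4.6,0.4,0,0,0,0,-4.6,0.4,0,0,0,0,-4.6,0.4,0,0,0,0,-4.6,0.4,0,0,0,0,-4.6,0.4,0,0,0,0,-4.6,0.4,0,0,0,0,-4.6,0.4,0,0,0,0,-4.6,0.4,0,0,0,0,-4.4,0.4,0,0,0,0,0,0,0,0,0]}}

```text
time: 23.1
position: [0.5206, -0.2296, 0.1653]
tool_rot: [0.003, 1.57, -0.007]
ft_force: [-1.2, -1.1, -1.0]
grip_width: 0.158
```

{"method": "step_arm", "body": {"increments": [2,0,0.2,0,0,0,1,0,0,0,0,0,0,0,0,0,0,0,0,0,0,0,0,0]}}

```text
time: 23.6
position: [0.524, -0.2244, 0.1352]
tool_rot: [-0.001, 1.57, 0.001]
ft_force: [-0.1, -0.6, -1.2]
grip_width: 0.149
```

```bash
python3 - <<'E'
from h import *
s,p,R=pose(); print(s["time"],p.round(4),s["grip_width"]); print(inc([.5249,-.2247,.064]).round(2))
E
```

```text
23.6 [ 0.524  -0.2244  0.1352] 0.1493152449098237
[ 7.12 -0.03  0.08]
```

{"method": "step_arm", "body": {"increments": [0,0,0.1,0,0,0,2,0,0,0,0,0,2,0,0,0,0,0,1.5,0,0,0,0,0,1,0,0,0,0,0,0.5,0,0,0,0,0,0,0,0,0,0,0,0,0,0,0,0,0]}}

```text
time: 24.6
position: [0.525, -0.2249, 0.0649]
tool_rot: [-0.0, 1.57, -0.0]
ft_force: [-0.6, 0.3, -0.8]
grip_width: 0.15
```

{"method": "step_arm", "body": {"increments": [0,0,0,0,0,0,0,0,0,0,0,0,0,0,0,0,0,0,-2,0,0,0,0,0,-4,0,0,0,0,0,-4,0,0,0,0,0,0,4.4,-0.1,0,0,0,0,4.4,-0.1,0,0,0,0,4.4,-0.1,0,0,0,0,4.4,-0.1,0,0,0,0,4.4,-0.1,0,0,0,0,4.4,-0.1,0,0,0], "fingers": 30}}

```text
time: 26.1
position: [0.5184, 0.0406, 0.1648]
tool_rot: [0.0, 1.57, 0.0]
ft_force: [0.1, 1.1, -0.1]
grip_width: 0.301
```

```bash
python3 - <<'E'
from h import *
s,p,R=pose(); print(s["time"],p.round(4),s["grip_width"])
im=snap("top","t8"); crop(im,331,230,30,"t8c",10); shoulder([(.581,.323),(.515,.329)],im)
print(inc([.5158,.3298,.163]).round(2))
E
```

```text
26.1 [0.5184 0.0406 0.1648] 0.301240965958058
[581.5 321.6  30. ] [13.1 14. ]
[515.8 329.8  30. ] [13.2 14.5]
[2.800e-01 2.813e+01 2.000e-02]
```

View pics/t8c.png

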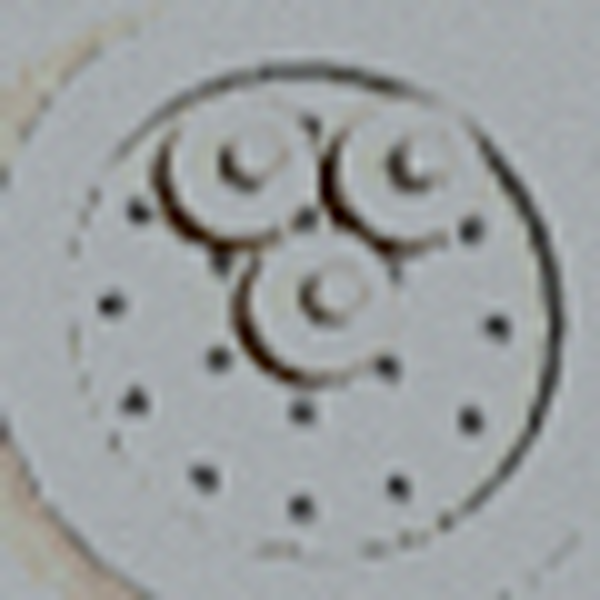

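{"method": "step_arm", "body": {"increments": [0,4.4,-0.05,0,0,0,0,4.4,-0.05,0,0,0,0,4.4,-0.05,0,0,0,0,4.4,-0.05,0,0,0,0,4.4,-0.05,0,0,0,0,4.4,-0.05,0,0,0,0,2.6,0,0,0,0,3,0,0,0,0,0,4,0,0,0,0,0,2,0,0,0,0,0,0,0,0,0,0,0], "fingers": 46}}

```text
time: 27.52
position: [0.5149, 0.328, 0.0732]
tool_rot: [-0.001, 1.573, -0.002]
ft_force: [0.0, 0.1, 1.2]
grip_width: 0.458
```

```bash
python3 - <<'E'
from h import *
print(inc([.5158,.3298,.034]).round(2))
E
```

```text
[3.92 0.19 0.1 ]
```

{"method": "step_arm", "body": {"increments": [0,0.1,0.1,0,0,0,0,0,0,0,0,0,2,0,0,0,0,0,1.5,0,0,0,0,0,0.4,0,0,0,0,0,0,0,0,0,0,0]}}

```text
time: 28.28
position: [0.5161, 0.33, 0.0348]
tool_rot: [-0.001, 1.572, -0.0]
ft_force: [0.2, 0.2, 0.1]
grip_width: 0.454
```

{"method": "step_arm", "body": {"increments": [0,0,0,0,0,0,0,0,0,0,0,0,0,0,0,0,0,0,0,0,0,0,0,0,-1,0,0,0,0,0,-4,0,0,0,0,0,-4,0,0,0,0,0,-4,0,0,0,0,0], "fingers": 5}}

```text
time: 29.28
position: [0.5165, 0.3302, 0.1676]
tool_rot: [0.0, 1.57, 0.0]
ft_force: [-0.0, -0.0, -0.6]
grip_width: 0.151
```

{"method": "step_arm", "body": {"increments": [0,-4.7,-0.25,0,0,0,0,-4.7,-0.25,0,0,0,0,-4.7,-0.25,0,0,0,0,-4.7,-0.25,0,0,0,0,-4.7,-0.25,0,0,0,0,-4.7,-0.25,0,0,0,0,-4.7,-0.25,0,0,0,0,-4.7,-0.25,0,0,0,0,-4.7,-0.25,0,0,0,0,-4.7,-0.25,0,0,0,0,-4.7,-0.25,0,0,0,0,-4.7,-0.25,0,0,0]}}

```text
time: 30.78
position: [0.4866, -0.2352, 0.1665]
tool_rot: [-0.0, 1.569, 0.001]
ft_force: [0.8, 0.9, -0.7]
grip_width: 0.156
```

{"method": "step_arm", "body": {"increments": [0,-4.2,0,0,0,0,0,-1.4,0,0,0,0,2,0,0,0,0,0,1,0,0,0,0,0,0,0,0,0,0,0,0,0,0,0,0,0]}}

```text
time: 31.52
position: [0.4872, -0.2893, 0.1362]
tool_rot: [-0.001, 1.57, 0.001]
ft_force: [-0.3, -0.5, 0.4]
grip_width: 0.156
```

```bash
python3 - <<'E'
from h import *
s,p,R=pose(); print(s["time"],p.round(4),s["grip_width"]); print(inc([.4857,-.2897,.0645]).round(2))
E
```

```text
31.525 [ 0.4872 -0.2893  0.1362] 0.15610565215388517
[ 7.17 -0.04 -0.16]
```

{"method": "step_arm", "body": {"increments": [0,0,-0.1,0,0,0,2,0,0,0,0,0,2,0,0,0,0,0,1.5,0,0,0,0,0,1,0,0,0,0,0,0.6,0,0,0,0,0,0,0,0,0,0,0,0,0,0,0,0,0]}}

```text
time: 32.52
position: [0.4861, -0.29, 0.065]
tool_rot: [-0.0, 1.57, -0.0]
ft_force: [-0.9, -0.2, -0.6]
grip_width: 0.151
```

{"method": "step_arm", "body": {"increments": [0,0,0,0,0,0,0,0,0,0,0,0,0,0,0,0,0,0,-2,0,0,0,0,0,-4,0,0,0,0,0,-4,0,0,0,0,0,0,4.6,0.7,0,0,0,0,4.6,0.7,0,0,0,0,4.6,0.7,0,0,0,0,4.6,0.7,0,0,0,0,4.6,0.7,0,0,0,0,4.6,0.7,0,0,0], "fingers": 30}}

```text
time: 34.02
position: [0.5282, -0.0125, 0.1664]
tool_rot: [0.0, 1.568, 0.0]
ft_force: [0.0, 0.1, 0.6]
grip_width: 0.3
```

```bash
python3 - <<'E'
from h import *
s,p,R=pose(); print(s["time"],p.round(4),s["grip_width"])
im=snap("top","t9"); crop(im,331,230,30,"t9c",10); shoulder([(.581,.323)],im)
print(inc([.5815,.3216,.163]).round(2))
E
```

```text
34.025 [ 0.5282 -0.0125  0.1664] 0.29998772576143035
[581.4 321.7  30. ] [13.1 14.1]
[ 0.47 32.52  5.54]
```

View pics/t9c.png

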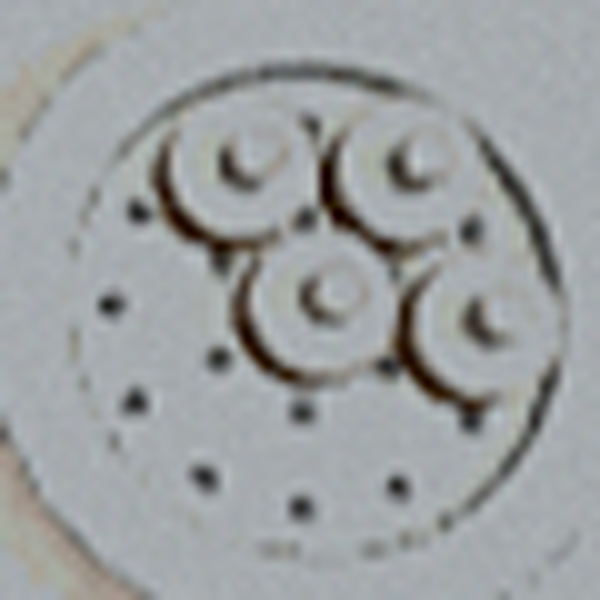

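View pics/t9.png

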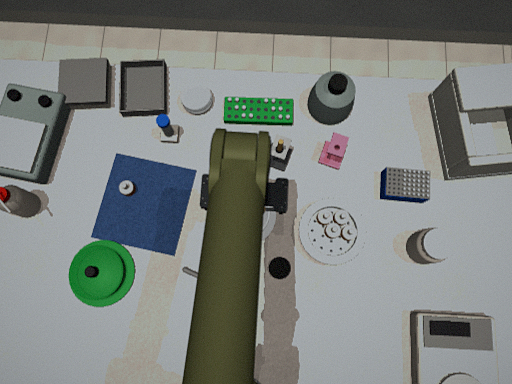

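{"method": "step_arm", "body": {"increments": [0,4.6,0.7,0,0,0,0,4.6,0.7,0,0,0,0,4.6,0.7,0,0,0,0,4.6,0.7,0,0,0,0,4.6,0.7,0,0,0,0,4.6,0.7,0,0,0,0,4.6,0.7,0,0,0,0,1.2,0.2,0,0,0,3,0,0,0,0,0,4,0,0,0,0,0,2,0,0,0,0,0,0,0,0,0,0,0], "fingers": 46}}

```text
time: 35.58
position: [0.5779, 0.319, 0.0737]
tool_rot: [-0.001, 1.573, -0.002]
ft_force: [-0.5, -0.0, 0.8]
grip_width: 0.464
```

```bash
python3 - <<'E'
from h import *
print(inc([.5815,.3217,.034]).round(2))
E
```

```text
[3.97 0.28 0.36]
```

{"method": "step_arm", "body": {"increments": [0,0.2,0.35,0,0,0,0,0,0,0,0,0,2,0,0,0,0,0,1.5,0,0,0,0,0,0.4,0,0,0,0,0,0,0,0,0,0,0]}}

```text
time: 36.33
position: [0.5816, 0.322, 0.0348]
tool_rot: [-0.001, 1.572, -0.0]
ft_force: [0.6, 0.1, 0.7]
grip_width: 0.461
```

{"method": "step_arm", "body": {"increments": [0,0,0,0,0,0,0,0,0,0,0,0,0,0,0,0,0,0,0,0,0,0,0,0,-1,0,0,0,0,0,-4,0,0,0,0,0,-4,0,0,0,0,0,-4,0,0,0,0,0], "fingers": 5}}

```text
time: 37.33
position: [0.582, 0.3222, 0.1676]
tool_rot: [0.0, 1.57, 0.0]
ft_force: [-0.1, -0.1, -0.7]
grip_width: 0.152
```

{"method": "step_arm", "body": {"increments": [0,-4.8,-0.9,0,0,0,0,-4.8,-0.9,0,0,0,0,-4.8,-0.9,0,0,0,0,-4.8,-0.9,0,0,0,0,-4.8,-0.9,0,0,0,0,-4.8,-0.9,0,0,0,0,-4.8,-0.9,0,0,0,0,-4.8,-0.9,0,0,0,0,-4.8,-0.9,0,0,0,0,-4.8,-0.9,0,0,0,0,-4,-0.5,0,0,0,0,-0.6,0,0,0,0]}}

```text
time: 38.83
position: [0.486, -0.2075, 0.1665]
tool_rot: [0.004, 1.57, -0.005]
ft_force: [0.1, 0.1, -0.9]
grip_width: 0.151
```

{"method": "step_arm", "body": {"increments": [2,0,0,0,0,0,1,0,0,0,0,0,0,0,0,0,0,0,0,0,0,0,0,0]}}

```text
time: 39.33
position: [0.4876, -0.2034, 0.1361]
tool_rot: [-0.001, 1.57, 0.001]
ft_force: [0.1, -0.4, -0.1]
grip_width: 0.148
```

```bash
python3 - <<'E'
from h import *
s,p,R=pose(); print(s["time"],p.round(4),s["grip_width"]); print(inc([.4857,-.2039,.0645]).round(2))
E
```

```text
39.325 [ 0.4876 -0.2034  0.1361] 0.1480829556387293
[ 7.16 -0.05 -0.2 ]
```

{"method": "step_arm", "body": {"increments": [0,0,-0.1,0,0,0,2,0,0,0,0,0,2,0,0,0,0,0,1.5,0,0,0,0,0,1,0,0,0,0,0,0.6,0,0,0,0,0,0,0,0,0,0,0,0,0,0,0,0,0]}}

```text
time: 40.33
position: [0.4866, -0.2039, 0.0649]
tool_rot: [-0.0, 1.57, 0.0]
ft_force: [-0.3, -0.5, 0.3]
grip_width: 0.154
```

{"method": "step_arm", "body": {"increments": [0,0,0,0,0,0,0,0,0,0,0,0,0,0,0,0,0,0,-2,0,0,0,0,0,-4,0,0,0,0,0,-4,0,0,0,0,0,-4,0,0,0,0,0,-4,0,0,0,0,0,0,4,0,0,0,0,0,4,0,0,0,0,0,4,0,0,0,0,0,0,0,0,0,0], "fingers": 30}}

```text
time: 41.82
position: [0.4862, -0.08, 0.2444]
tool_rot: [-0.004, 1.571, 0.006]
ft_force: [0.2, -0.4, 0.6]
grip_width: 0.296
```

```bash
python3 - <<'E'
from h import *
s,p,R=pose(); print(s["time"],p.round(4),s["grip_width"])
im=snap("top","t10"); crop(im,331,230,30,"t10c",10)
im2=snap("side","s10")
for n in("top","side"):
    for nm in["pot","stand_hole","brush_handle","bottle0"]:
        for d in ctrl.spot_point(n,nm):
            if d["score"]>.25:
                w=c2w(n,d["xyz"]); print(n,nm,round(d["score"],2),w.round(3),proj(n,w)[0].round(0))
E
```

```text
41.825 [ 0.4862 -0.08    0.2444] 0.296016594666854
top pot 0.61 [ 0.693  0.053 -0.005] [226. 157.]
top pot 0.6 [ 0.528 -0.229  0.026] [324. 217.]
top stand_hole 0.68 [ 0.708 -0.249  0.089] [336. 147.]
top stand_hole 0.6 [ 0.693 -0.093  0.089] [278. 149.]
top bottle0 0.73 [ 0.491 -0.248  0.026] [331. 231.]
top bottle0 0.68 [ 0.524 -0.227  0.029] [324. 218.]
top bottle0 0.59 [ 0.488 -0.295  0.029] [349. 232.]
top bottle0 0.53 [ 0.491 -0.204  0.031] [315. 229.]
top bottle0 0.45 [ 0.529 -0.271  0.027] [340. 217.]
side pot 0.57 [0.689 0.054 0.001] [199. 237.]
side stand_hole 0.96 [ 0.697 -0.095  0.091] [201. 183.]
side stand_hole 0.61 [ 0.705 -0.25   0.086] [207. 156.]
side brush_handle 0.49 [ 0.693 -0.091  0.12 ] [201. 176.]
side bottle0 0.66 [ 0.479 -0.291  0.027] [272. 164.]
side bottle0 0.58 [ 0.483 -0.2    0.029] [270. 179.]
side bottle0 0.53 [ 0.488 -0.25   0.032] [269. 170.]
side bottle0 0.47 [ 0.522 -0.224  0.03 ] [259. 175.]
side bottle0 0.43 [ 0.522 -0.268  0.028] [260. 167.]
side bottle0 0.43 [ 0.691 -0.092  0.016] [205. 201.]
```

View pics/t10c.png

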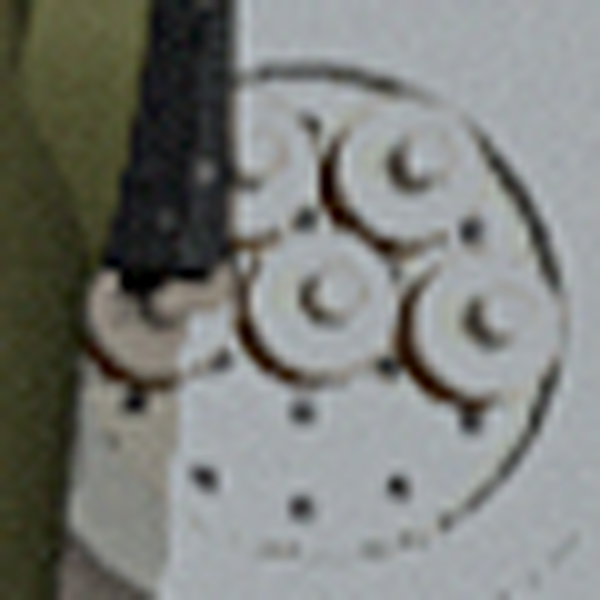

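View pics/s10.png

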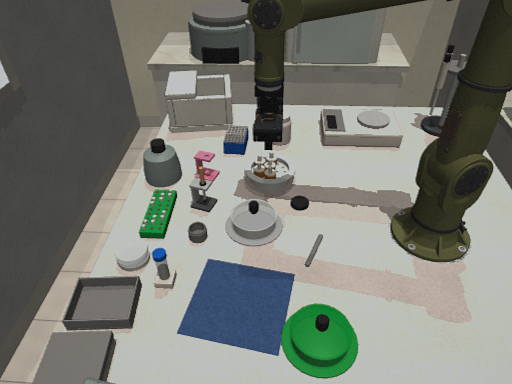

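```bash
python3 - <<'E'
from h import *
s,p,R=pose(); print(s["time"],p.round(4))
im=cv2.imread("pics/t2.png"); u,v=proj("top",[.694,-.093,.1])[0]; print(int(u),int(v)); crop(im,u,v,20,"bt",18)
im=cv2.imread("pics/s10.png"); u,v=proj("side",[.694,-.093,.1])[0]; print(int(u),int(v)); crop(im,u,v,20,"bs",18)
a,b=cv2.imread("pics/bt.png"),cv2.imread("pics/bs.png")
a=a[:720,:720];cv2.imwrite("pics/bb.png",cv2.resize(np.hstack([a,b]),(800,400),interpolation=cv2.INTER_AREA))
E
```

```text
42.325 [ 0.486  -0.0843  0.2445]
278 147
201 180
```

View pics/bb.png

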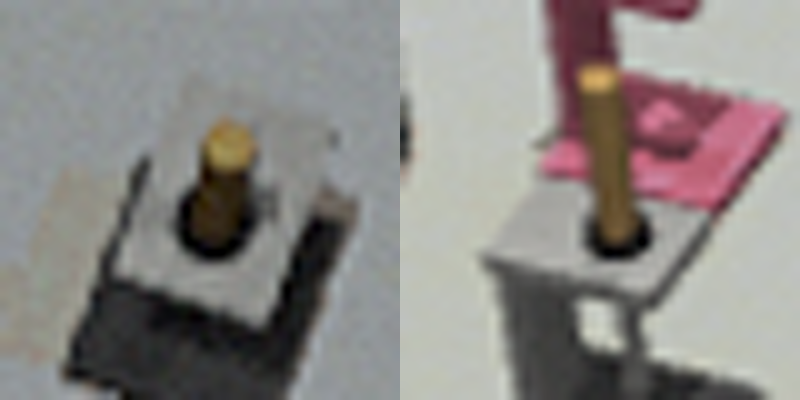

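```bash
python3 - <<'E'
from h import *
print("top",ray("top",280.5,141.1,.152),ray("top",279,148.6,.092))
print("side",ray("side",200.4,167.4,.152),ray("side",202.3,182.8,.092))
im=snap("top","t11"); u,v=proj("top",[.692,.052,.04])[0]; print(int(u),int(v)); crop(im,u,v,20,"pt",18)
im=snap("side","s11"); u,v=proj("side",[.692,.052,.04])[0]; print(int(u),int(v)); crop(im,u,v,20,"ps",18)
a,b=cv2.imread("pics/pt.png"),cv2.imread("pics/ps.png")
cv2.imwrite("pics/pp.png",cv2.resize(np.hstack([a,b]),(800,400),interpolation=cv2.INTER_AREA))
print(inc([.694,-.093,.23]).round(2))
E
```

```text
top [ 0.69395573 -0.09534776  0.152     ] [ 0.69400592 -0.09514857  0.092     ]
side [ 0.69268478 -0.09272842  0.152     ] [ 0.69285967 -0.09226197  0.092     ]
225 152
196 226
[ 1.45 -0.89 20.79]
```

View pics/pp.png

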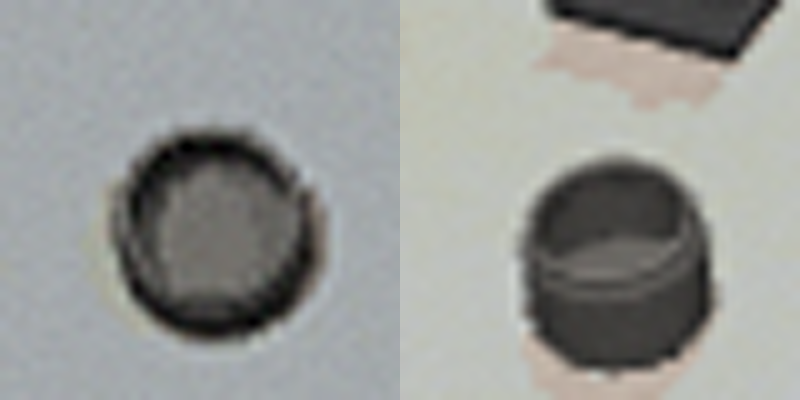

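{"method": "step_arm", "body": {"increments": [0,-0.2,4.15,0,0,0,0,-0.2,4.15,0,0,0,0,-0.2,4.15,0,0,0,0,-0.2,4.15,0,0,0,0,-0.2,4.15,0,0,0,2,0,0,0,0,0,3,0,0,0,0,0,2,0,0,0,0,0,0,0,0,0,0,0,0,0,0,0,0,0], "fingers": 46, "force": 30}}

```text
time: 43.68
position: [0.6939, -0.0938, 0.1758]
tool_rot: [-0.0, 1.569, 0.0]
ft_force: [0.3, 0.1, 0.9]
grip_width: 0.464
```

```bash
python3 - <<'E'
from h import *
s,p,R=pose(); print(p.round(4),inc([.6935,-.0938,.101]).round(2),R.as_matrix().round(3))
im=snap("top","t12");crop(im,331,230,30,"t12c",10); im=snap("side","s12"); crop(im,*proj("side",[.694,-.093,.12])[0],30,"s12c",12)
E
```

```text
[ 0.6939 -0.0938  0.1758] [ 7.48 -0.   -0.05] [[ 0.002 -0.     1.   ]
 [ 0.     1.     0.   ]
 [-1.     0.     0.002]]
```

View pics/s12c.png

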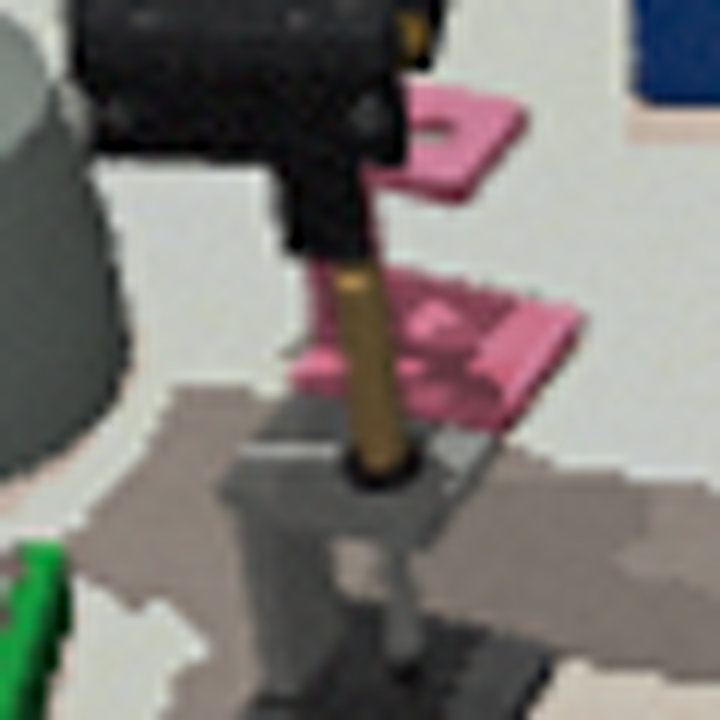

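View pics/t12c.png

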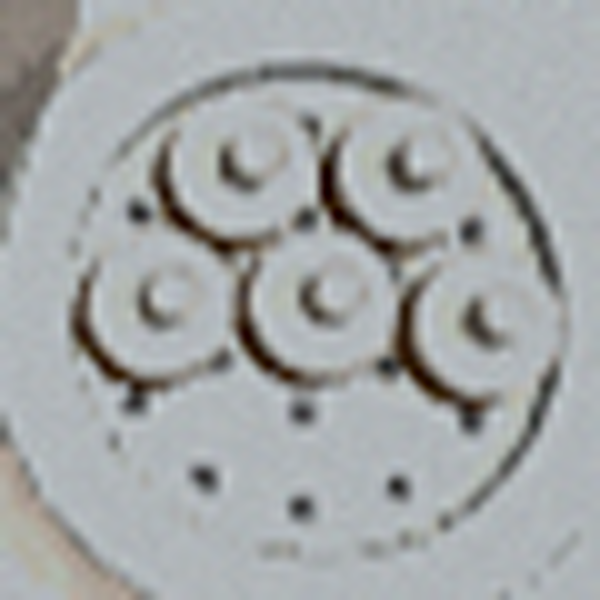

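{"method": "step_arm", "body": {"increments": [2,0,0,0,0,0,2,0,0,0,0,0,2,0,0,0,0,0,1,0,0,0,0,0,0.5,0,0,0,0,0,0,0,0,0,0,0,0,0,0,0,0,0]}}

```text
time: 44.65
position: [0.6942, -0.0938, 0.1004]
tool_rot: [-0.0, 1.569, 0.0]
ft_force: [0.1, -0.2, 0.7]
grip_width: 0.457
```

```bash
python3 - <<'E'
from h import *
s,p,R=pose(); print(p.round(4),s["ft_force"])
K={"P0":(335,294),"P1":(257,157),"P2":(178,296),"P3":(424,160),"P4":(497,315)}
W={k:ray("top",301+a/10-.5,200+b/10-.5,.082)[:2] for k,(a,b) in K.items()}
c=np.array([.488,-.2468])
for k in W: print(k,W[k].round(4),"r",np.linalg.norm(W[k]-c).round(4))
for a,b in(("P2","P1"),("P1","P3"),("P3","P4")): print(a,b,np.linalg.norm(W[a]-W[b]).round(4))
E
```

```text
[ 0.6942 -0.0938  0.1004] [ 0.0854039  -0.24372087  0.70628705]
P0 [ 0.4874 -0.2463] r 0.0008
P1 [ 0.5222 -0.2256] r 0.0403
P2 [ 0.4847 -0.2058] r 0.0412
P3 [ 0.5237 -0.269 ] r 0.042
P4 [ 0.4842 -0.2881] r 0.0415
P2 P1 0.0424
P1 P3 0.0434
P3 P4 0.0439
```

{"method": "step_arm", "body": {"increments": [0,0,0,0,0,0,0,0,0,0,0,0,0,0,0,0,0,0,0,0,0,0,0,0,-1,0,0,0,0,0,-2,0,0,0,0,0,-3,0,0,0,0,0,-3,0,0,0,0,0,-3,0,0,0,0,0,-1,0,0,0,0,0,0,0,0,0,0,0], "fingers": 5, "force": 30}}

```text
time: 46.02
position: [0.6939, -0.0938, 0.2306]
tool_rot: [-0.0, 1.569, 0.0]
ft_force: [1.2, 1.5, -0.4]
grip_width: 0.154
```

```bash
python3 - <<'E'
from h import *
s,p,R=pose(); print(s["time"],p.round(4),s["ft_force"],s["grip_width"])
im=snap("side","s13"); print(proj("side",[p[0],p[1],p[2]-.0874])); crop(im,*proj("side",[p[0],p[1],p[2]-.04])[0],40,"s13c",9)
ctrl.get_image("top")
sil_fit("pot","pot",[(.692,.0515)])
for n in("top","side"):
    for d in ctrl.spot_point(n,"brush_tip"):print(n,round(d["score"],2),c2w(n,d["xyz"]).round(3))
print(inc([.692,.0515,.23]).round(2))
E
```

```text
46.025 [ 0.6939 -0.0938  0.2306] [ 1.22019604  1.46757344 -0.44567756] 0.15394613892576273
[[200.36140782 169.47810239]]
top pot 0 0.65 [690.2  53.1] err 0.5
side pot 0 0.91 [689.4  50.9] err 0.19
side 0.58 [ 0.693 -0.096  0.142]
[-0.12 14.51 -0.13]
```

View pics/s13c.png

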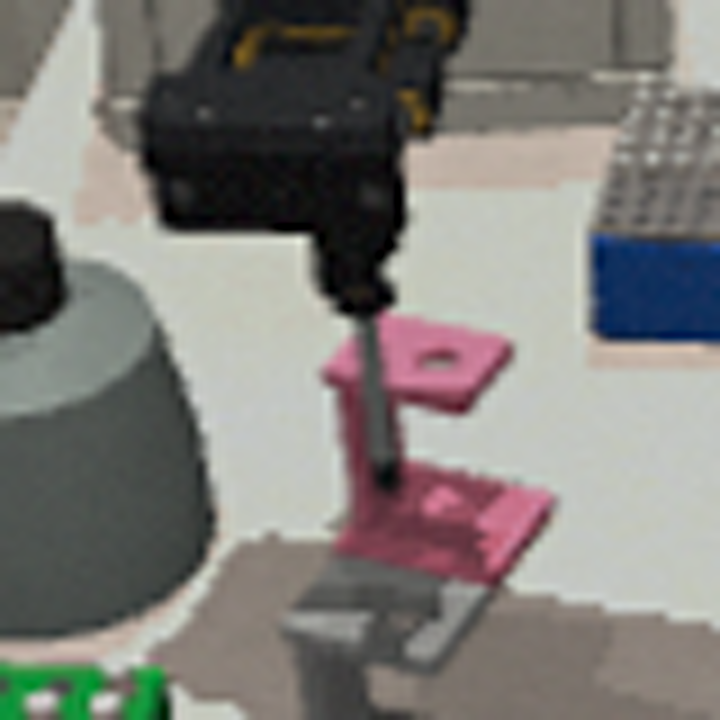

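{"method": "step_arm", "body": {"increments": [0,3,0,0,0,0,0,4,-0.1,0,0,0,0,4,0,0,0,0,0,3,-0.1,0,0,0,0,0.5,0,0,0,0,2,0,0,0,0,0,2,0,0,0,0,0,1,0,0,0,0,0,0,0,0,0,0,0]}}

```text
time: 47.55
position: [0.6907, 0.0503, 0.1778]
tool_rot: [0.0, 1.573, -0.001]
ft_force: [0.3, 0.2, -1.0]
grip_width: 0.152
```

```bash
python3 - <<'E'
from h import *
s,p,R=pose(); print(s["time"],p.round(4),s["ft_force"],s["grip_width"])
im=snap("side","s14"); crop(im,*proj("side",[p[0],p[1],p[2]-.06])[0],40,"s14c",9)
sil_fit("pot","pot",[(.692,.0515)],cams=("side",),new=False)
print(inc([.691,.0515,.1004]).round(2))
E
```

```text
47.55 [0.6907 0.0503 0.1778] [ 0.28331704  0.16831298 -0.96349926] 0.15208018149821742
side pot 0 0.55 [692.   52.2] err 0.1
[ 7.94  0.07 -0.08]
```

View pics/s14c.png

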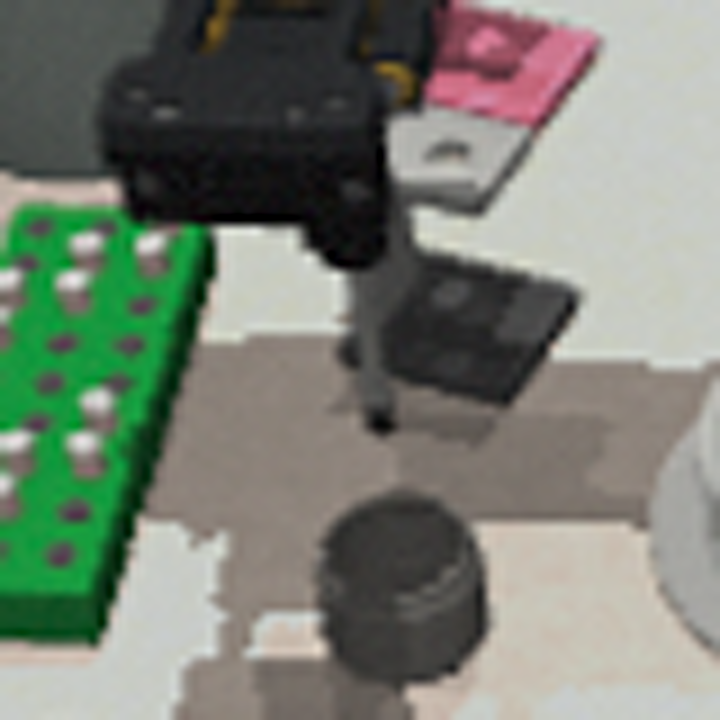

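{"method": "step_arm", "body": {"increments": [2,0.1,0,0,0,0,2,0,0,0,0,0,2,0,0,0,0,0,1,0,0,0,0,0,0.7,0,0,0,0,0,0,0,0,0,0,0,0,0,0,0,0,0,0,0,0,0,0,0]}}

```text
time: 48.65
position: [0.692, 0.0523, 0.1034]
tool_rot: [0.0, 1.569, 0.0]
ft_force: [0.4, 1.4, -0.9]
grip_width: 0.156
```

```bash
python3 - <<'E'
from h import *
s,p,R=pose(); print(s["time"],p.round(4),s["ft_force"],s["grip_width"])
im=snap("side","s15"); crop(im,*proj("side",[p[0],p[1],p[2]-.06])[0],30,"s15c",12)
E
```

```text
48.65 [0.692  0.0523 0.1034] [ 0.39772059  1.42189809 -0.87460017] 0.15646891731835297
```

View pics/s15c.png

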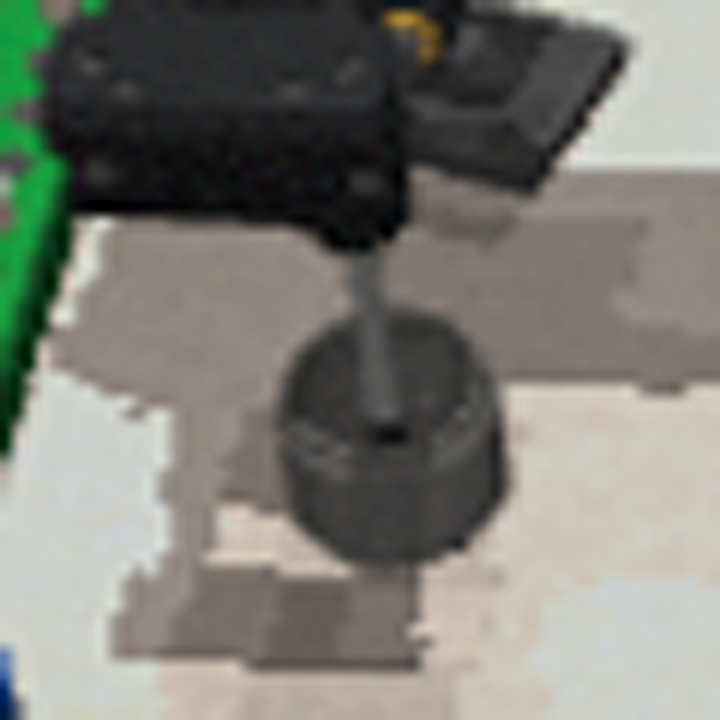

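{"method": "step_arm", "body": {"increments": [0.4,0,0,0,0,0,0,0,0,0,0,0,0,0,0,0,0,0,0,0,0,0,0,0,-1,0,0,0,0,0,-3,0,0,0,0,0,-4,0,0,0,0,0,-4,0,0,0,0,0,-1,0,0,0,0,0,0,0,0,0,0,0]}}

```text
time: 49.95
position: [0.6918, 0.0522, 0.2291]
tool_rot: [0.0, 1.57, 0.0]
ft_force: [-0.7, -0.3, -0.2]
grip_width: 0.158
```

{"method": "step_arm", "body": {"increments": [0,-3,-2.8,0,0,0,0,-3,-2.8,0,0,0,0,-3,-2.8,0,0,0,0,-3,-2.8,0,0,0,0,-3,-2.8,0,0,0,0,-3,-2.8,0,0,0,0,-3,-2.8,0,0,0,0,-3,-2.8,0,0,0,0,-3,-2.8,0,0,0,0,-3,-2.8,0,0,0,0,0,0,0,0,0,0,0,0,0,0,0]}}

```text
time: 51.45
position: [0.4115, -0.2467, 0.2275]
tool_rot: [0.0, 1.572, 0.002]
ft_force: [0.3, 0.6, -1.0]
grip_width: 0.154
```

```bash
python3 - <<'E'
from h import *
s,p,R=pose(); print(s["time"],p.round(4),s["ft_force"],s["grip_width"])
im=snap("side","s16"); print(proj("side",[p[0],p[1],p[2]-.0874])); crop(im,*proj("side",[p[0],p[1],p[2]-.06])[0],40,"s16c",9)
im=snap("top","t16"); print(proj("top",[p[0],p[1],p[2]-.0874]));
print(inc([.410,-.2468,.138]).round(2),R.as_matrix().round(3))
E
```

```text
51.45 [ 0.4115 -0.2467  0.2275] [ 0.32095733  0.57691546 -1.01109126] 0.15358222856604214
[[292.49104401 145.06476358]]
[[338.22980131 256.82549108]]
[ 8.98 -0.04 -0.2 ] [[-0.001 -0.001  1.   ]
 [ 0.001  1.     0.001]
 [-1.     0.001 -0.001]]
```

View pics/s16c.png

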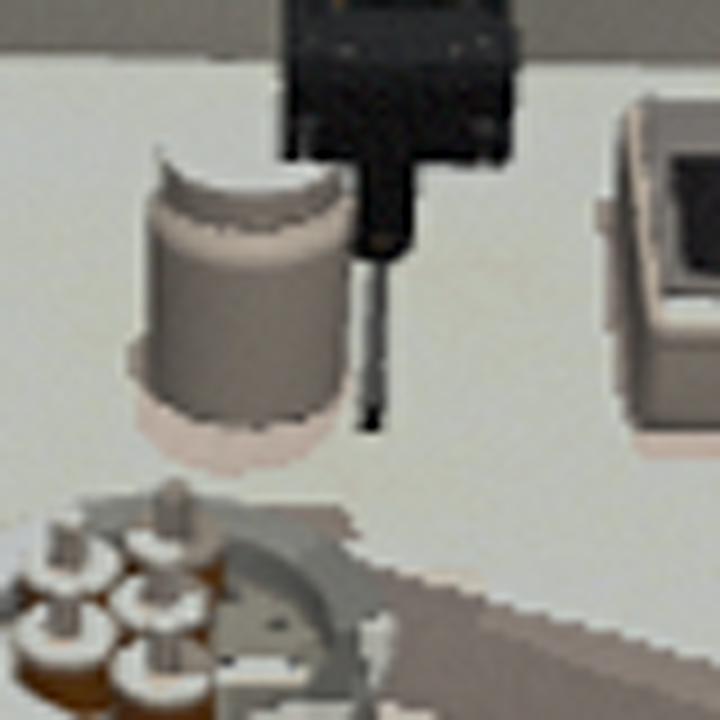

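{"method": "step_arm", "body": {"increments": [3,0,-0.1,0,0,0,3,0,0,0,0,0,2,0,0,0,0,0,0.5,0,0,0,0,0,0.4,0,0,0,0,0,0,0,0,0,0,0,0,0,0,0,0,0,0,0,0,0,0,0]}}

```text
time: 52.55
position: [0.4109, -0.2479, 0.14]
tool_rot: [-0.0, 1.57, 0.0]
ft_force: [-0.2, 0.3, -1.0]
grip_width: 0.152
```

```bash
python3 - <<'E'
from h import *
s,p,R=pose(); print(s["time"],p.round(4),s["ft_force"],s["grip_width"])
im=snap("side","s17"); crop(im,*proj("side",[p[0],p[1],p[2]-.06])[0],30,"s17c",12)
print(inc([.410,-.2468,.137]).round(2),R.as_matrix().round(3))
E
```

```text
52.55 [ 0.4109 -0.2479  0.14  ] [-0.22852606  0.27251804 -1.02828253] 0.15249119100335914
[ 0.29  0.1  -0.09] [[ 0.001 -0.     1.   ]
 [-0.     1.     0.   ]
 [-1.    -0.     0.001]]
```

View pics/s17c.png

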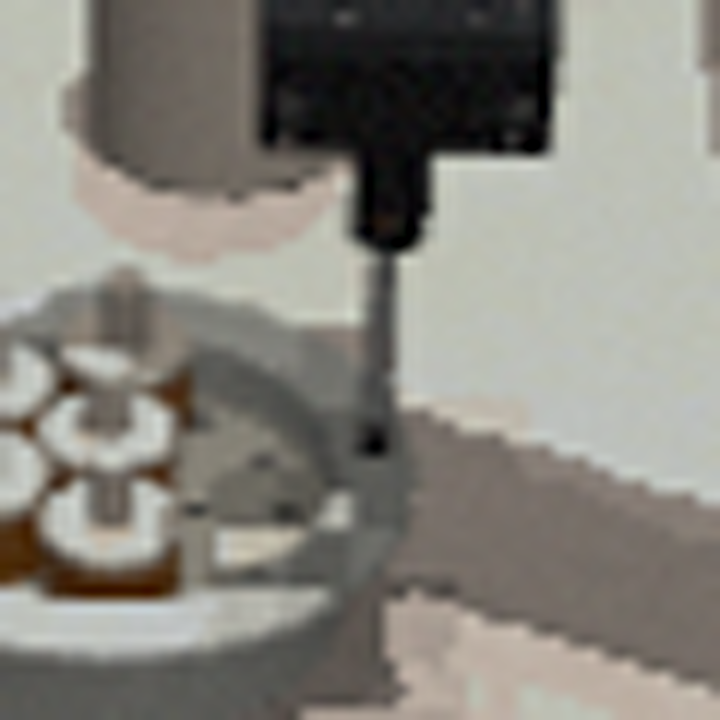

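{"method": "step_arm", "body": {"increments": [0.3,0.1,-0.1,0,0,0,0,0,0,0,0,0,0,0,0,0,0,0]}}

```text
time: 52.98
position: [0.4096, -0.2467, 0.1365]
tool_rot: [-0.0, 1.571, 0.0]
ft_force: [-0.2, 0.9, 0.2]
grip_width: 0.152
```

{"method": "step_arm", "body": {"increments": [0.1,0,0,0,0,0,0,0,0,0,0,0]}}

```text
time: 53.22
position: [0.4096, -0.2467, 0.1355]
tool_rot: [-0.0, 1.571, 0.0]
ft_force: [-0.5, -0.1, -1.0]
grip_width: 0.154
```

{"method": "step_arm", "body": {"increments": [-0.1,1.36,0.12,0,0,0,0,1.31,0.35,0,0,0,0,1.23,0.57,0,0,0,0,1.11,0.78,0,0,0,0,0.96,0.96,0,0,0,0,0.78,1.11,0,0,0,0,0.57,1.23,0,0,0,0,0.35,1.31,0,0,0,0,0.12,1.36,0,0,0,0,0,0,0,0,0]}}

```text
time: 54.48
position: [0.4885, -0.169, 0.1364]
tool_rot: [-0.001, 1.571, -0.0]
ft_force: [-0.1, -1.0, -0.8]
grip_width: 0.152
```

```bash
python3 - <<'E'
from h import *
s,p,R=pose(); print(s["time"],p.round(4),s["ft_force"],s["grip_width"],(R.as_rotvec()-[0,np.pi/2,0]).round(3))
im=snap("side","s18"); print(proj("side",[p[0],p[1],p[2]-.0874]));crop(im,*proj("side",[p[0],p[1],p[2]-.06])[0],30,"s18c",12)
E
```

```text
54.475 [ 0.4885 -0.169   0.1364] [-0.08154471 -0.96463834 -0.84741765] 0.1515351708860126 [-0.001  0.    -0.   ]
[[268.08261732 180.39083601]]
```

View pics/s18c.png

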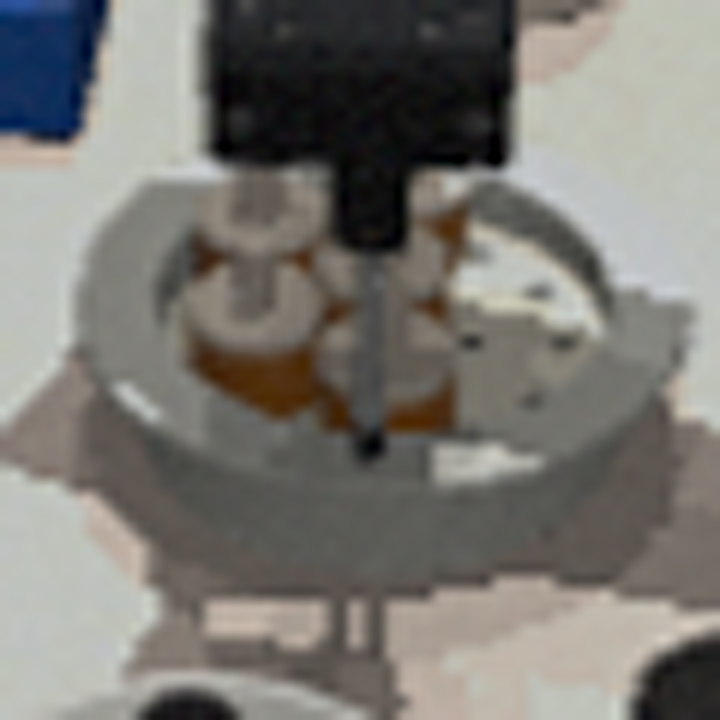

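{"method": "step_arm", "body": {"increments": [0,-0.12,1.36,0,0,0,0,-0.35,1.31,0,0,0,0,-0.57,1.23,0,0,0,0,-0.78,1.11,0,0,0,0,-0.96,0.96,0,0,0,0,-1.11,0.78,0,0,0,0,-1.23,0.57,0,0,0,0,-1.31,0.35,0,0,0,0,-1.36,0.12,0,0,0,0,0,0,0,0,0]}}

```text
time: 55.78
position: [0.5647, -0.2487, 0.1366]
tool_rot: [0.001, 1.571, -0.003]
ft_force: [-1.0, 0.3, 0.2]
grip_width: 0.151
```

{"method": "step_arm", "body": {"increments": [0,-1.36,-0.12,0,0,0,0,-1.31,-0.35,0,0,0,0,-1.23,-0.57,0,0,0,0,-1.11,-0.78,0,0,0,0,-0.96,-0.96,0,0,0,0,-0.78,-1.11,0,0,0,0,-0.57,-1.23,0,0,0,0,-0.35,-1.31,0,0,0,0,-0.12,-1.36,0,0,0,0,0,0,0,0,0]}}

```text
time: 57.02
position: [0.4864, -0.3248, 0.1367]
tool_rot: [0.001, 1.57, -0.0]
ft_force: [-0.0, -0.8, -0.6]
grip_width: 0.15
```

{"method": "step_arm", "body": {"increments": [0,0.12,-1.36,0,0,0,0,0.35,-1.31,0,0,0,0,0.57,-1.23,0,0,0,0,0.78,-1.11,0,0,0,0,0.96,-0.96,0,0,0,0,1.11,-0.78,0,0,0,0,1.23,-0.57,0,0,0,0,1.31,-0.35,0,0,0,0,1.36,-0.12,0,0,0,0,0,0,0,0,0]}}

```text
time: 58.28
position: [0.41, -0.2453, 0.1366]
tool_rot: [-0.002, 1.57, 0.003]
ft_force: [0.4, 0.6, -0.8]
grip_width: 0.151
```

{"method": "step_arm", "body": {"increments": [-1,0,0,0,0,0,-3,0,0,0,0,0,-4,0,0,0,0,0,-2,0,0,0,0,0,0,1.9,3.5,0,0,0,0,1.9,3.5,0,0,0,0,1.9,3.5,0,0,0,0,1.9,3.5,0,0,0,0,1.9,3.5,0,0,0,0,1.9,3.5,0,0,0,0,1.9,3.5,0,0,0,0,1.9,3.5,0,0,0]}}

```text
time: 59.78
position: [0.6911, -0.0947, 0.237]
tool_rot: [-0.001, 1.57, -0.001]
ft_force: [-0.7, 0.2, -0.3]
grip_width: 0.149
```

{"method": "step_arm", "body": {"increments": [0,0,0,0,0,0,0,0,0,0,0,0,0,0,0,0,0,0]}}

```text
time: 60.15
position: [0.6889, -0.0964, 0.2372]
tool_rot: [0.001, 1.57, -0.002]
ft_force: [-0.1, 0.2, -0.5]
grip_width: 0.15
```

```bash
python3 - <<'E'
from h import *
s,p,R=pose(); print(s["time"],p.round(4),s["ft_force"],s["grip_width"])
im=snap("side","s19"); print(proj("side",[p[0],p[1],p[2]-.0874]));crop(im,*proj("side",[p[0],p[1],p[2]-.09])[0],30,"s19c",12)
print(inc([.6941,-.0938,.1004]).round(2),R.as_matrix().round(3))
for d in ctrl.spot_point("side","brush_tip")+ctrl.spot_point("side","stand_hole"):print(round(d["score"],2),c2w("side",d["xyz"]).round(3))
E
```

```text
60.15 [ 0.6889 -0.0964  0.2372] [-0.09564933  0.24716613 -0.52345498] 0.1503455044948854
[[201.893783   167.29707351]]
[13.69  0.23  0.51] [[ 0.     0.002  1.   ]
 [-0.001  1.    -0.002]
 [-1.    -0.001  0.   ]]
0.6 [ 0.691 -0.091  0.003]
0.41 [ 0.688 -0.097  0.153]
0.65 [ 0.695 -0.095  0.091]
0.59 [ 0.704 -0.248  0.086]
0.51 [ 0.485 -0.202  0.029]
```

View pics/s19c.png

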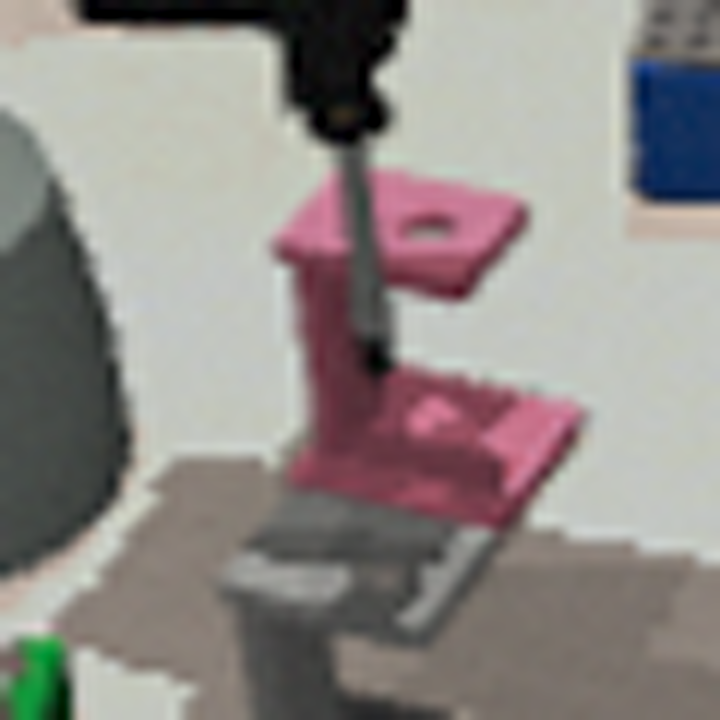

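{"method": "step_arm", "body": {"increments": [2,0.2,0.5,0,0,0,2,0,0,0,0,0,1,0,0,0,0,0,0,0,0,0,0,0,0,0,0,0,0,0]}}

```text
time: 60.92
position: [0.6949, -0.0929, 0.1871]
tool_rot: [-0.0, 1.57, -0.0]
ft_force: [-0.1, -0.6, 0.3]
grip_width: 0.155
```

```bash
python3 - <<'E'
from h import *
s,p,R=pose(); print(s["time"],p.round(4),s["ft_force"],s["grip_width"])
print(inc([.6941,-.0938,.1004]).round(2),R.as_matrix().round(3))
E
```

```text
60.925 [ 0.6949 -0.0929  0.1871] [-0.10712237 -0.62434221  0.30174297] 0.15546129883449608
[ 8.67 -0.09 -0.09] [[ 0.001 -0.     1.   ]
 [-0.     1.     0.   ]
 [-1.    -0.     0.001]]
```

{"method": "step_arm", "body": {"increments": [0,-0.1,-0.1,0,0,0,0.5,0,0,0,0,0,1.5,0,0,0,0,0,2,0,0,0,0,0,2,0,0,0,0,0,1.2,0,0,0,0,0,0.5,0,0,0,0,0,0,0,0,0,0,0]}}

```text
time: 61.92
position: [0.6936, -0.0937, 0.1094]
tool_rot: [-0.0, 1.571, 0.0]
ft_force: [0.2, 0.7, -0.9]
grip_width: 0.157
```

```bash
python3 - <<'E'
from h import *
s,p,R=pose(); print(s["time"],p.round(4),s["ft_force"],s["grip_width"])
im=snap("side","s20");crop(im,*proj("side",[p[0],p[1],p[2]-.02])[0],30,"s20c",12)
E
```

```text
61.925 [ 0.6936 -0.0937  0.1094] [ 0.1640707   0.71670317 -0.8515906 ] 0.15731814392033558
```

View pics/s20c.png

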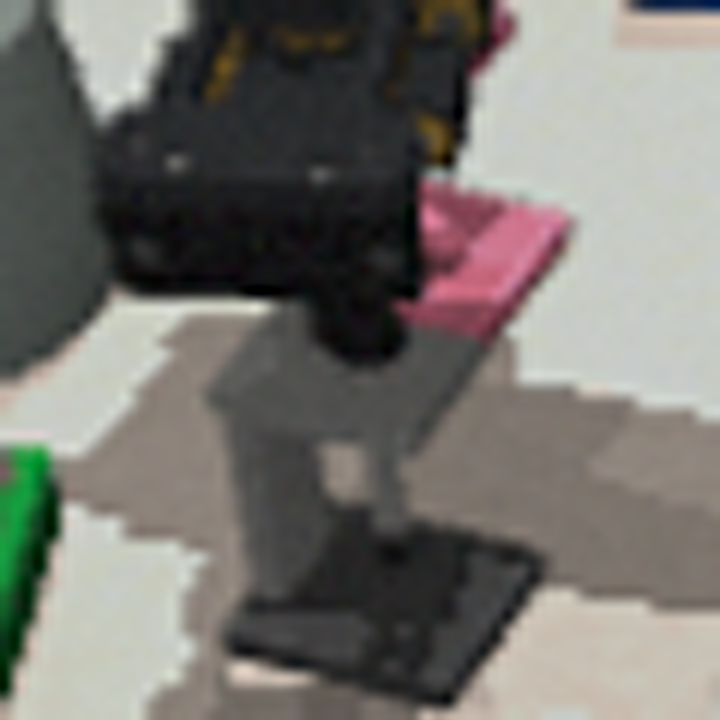

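Shaft is through the hole (visible under the plate). Seat, release, rise.

{"method": "step_arm", "body": {"increments": [0.5,0,0,0,0,0,0.35,0,0,0,0,0,0,0,0,0,0,0,0,0,0,0,0,0]}}

```text
time: 62.48
position: [0.6936, -0.0937, 0.1012]
tool_rot: [-0.0, 1.571, 0.0]
ft_force: [-0.8, 0.4, -0.2]
grip_width: 0.155
```

{"method": "step_arm", "body": {"increments": [0,0,0,0,0,0,0,0,0,0,0,0,0,0,0,0,0,0,-1,0,0,0,0,0,-3,0,0,0,0,0,-4,0,0,0,0,0,-4,0,0,0,0,0,-3,0,0,0,0,0,0,0,-3,0,0,0,0,0,-4,0,0,0,0,0,-4,0,0,0,0,0,0,0,0,0], "fingers": 46}}

```text
time: 63.98
position: [0.5815, -0.0945, 0.2524]
tool_rot: [0.002, 1.57, 0.0]
ft_force: [1.0, 0.4, 0.1]
grip_width: 0.461
```

```bash
python3 - <<'E'
from h import *
s,p,R=pose(); print(s["time"],p.round(4),s["ft_force"],s["grip_width"])
im=snap("side","s21");crop(im,*proj("side",[.694,-.094,.08])[0],30,"s21c",12)
im=snap("top","t21")
print("lid");o=sil_fit("lid","lid",[(.526,-.0095)],new=False)
for n in("top","side"):
    for nm in("brush_handle","lid_knob"):
        for d in ctrl.spot_point(n,nm):
            if d["score"]>.3: print(n,nm,round(d["score"],2),c2w(n,d["xyz"]).round(3))
E
```

```text
63.975 [ 0.5815 -0.0945  0.2524] [1.01468366 0.44398026 0.10466625] 0.46116057267685523
lid
top lid 0 none
side lid 0 0.73 [527.   -9.9] err 0.04
top lid_knob 0.88 [ 0.527 -0.005  0.076]
top lid_knob 0.57 [0.347 0.368 0.076]
side brush_handle 0.67 [ 0.689 -0.094  0.124]
side lid_knob 0.67 [0.344 0.368 0.077]
side lid_knob 0.56 [ 0.526 -0.007  0.077]
```

View pics/s21c.png

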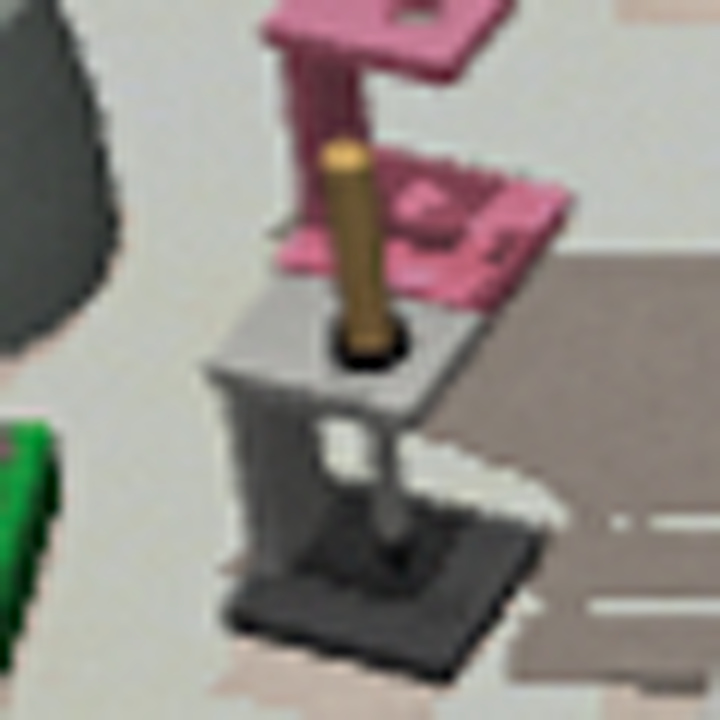

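View pics/t21.png

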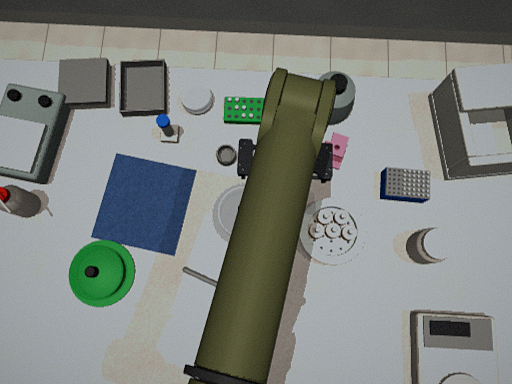

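{"method": "step_arm", "body": {"increments": [0,2.2,-1.4,0,0,0,0,2.2,-1.4,0,0,0,0,2.2,-1.4,0,0,0,0,1.9,-1.3,0,0,0,3,0,0,0,0,0,4,0,0,0,0,0,4,0,0,0,0,0,1,0,0,0,0,0,0,0,0,0,0,0,0,0,0,0,0,0], "fingers": 70, "force": 40}}

```text
time: 65.62
position: [0.53, -0.0087, 0.1328]
tool_rot: [0.0, 1.568, 0.0]
ft_force: [0.5, -0.0, 0.0]
grip_width: 0.705
```

```bash
python3 - <<'E'
from h import *
s,p,R=pose(); print(s["time"],p.round(4),s["ft_force"],s["grip_width"])
im=snap("side","s22");crop(im,*proj("side",[.526,-.009,.08])[0],36,"s22c",10)
print(inc([.5262,-.0092,.061]).round(2))
E
```

```text
65.625 [ 0.53   -0.0087  0.1328] [ 0.48712518 -0.01571934  0.03555831] 0.7053707877137331
[ 7.18 -0.05 -0.39]
```

View pics/s22c.png

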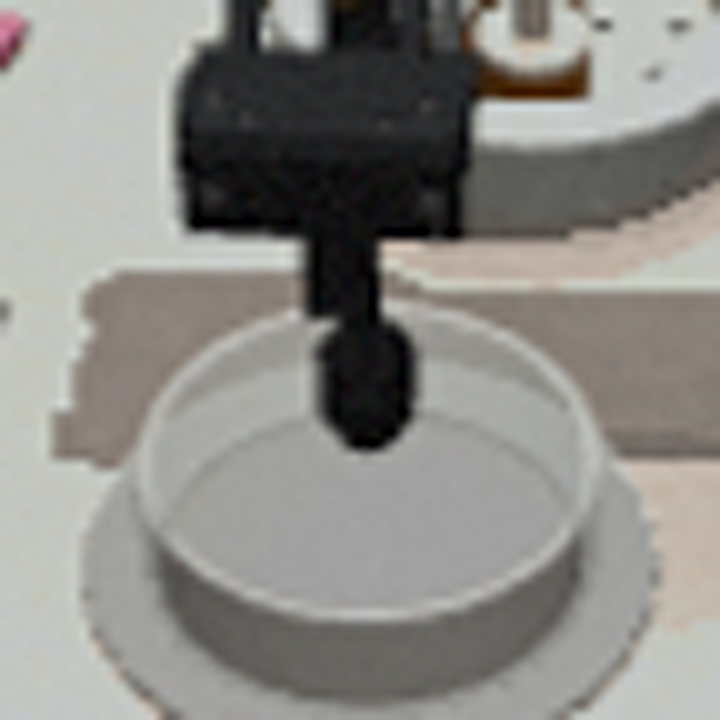

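{"method": "step_arm", "body": {"increments": [0,0,-0.4,0,0,0,0,0,0,0,0,0,2,0,0,0,0,0,2,0,0,0,0,0,2,0,0,0,0,0,0.8,0,0,0,0,0,0.3,0,0,0,0,0,0,0,0,0,0,0]}}

```text
time: 66.68
position: [0.525, -0.0087, 0.0606]
tool_rot: [0.0, 1.57, 0.0]
ft_force: [0.6, 0.5, 0.2]
grip_width: 0.695
```

```bash
python3 - <<'E'
from h import *
s,p,R=pose(); print(s["time"],p.round(4),s["ft_force"],s["grip_width"])
im=snap("side","s23");crop(im,*proj("side",[.526,-.009,.08])[0],36,"s23c",10)
E
```

```text
66.675 [ 0.525  -0.0087  0.0606] [0.63427566 0.51449558 0.15547371] 0.6948547177547776
```

View pics/s23c.png

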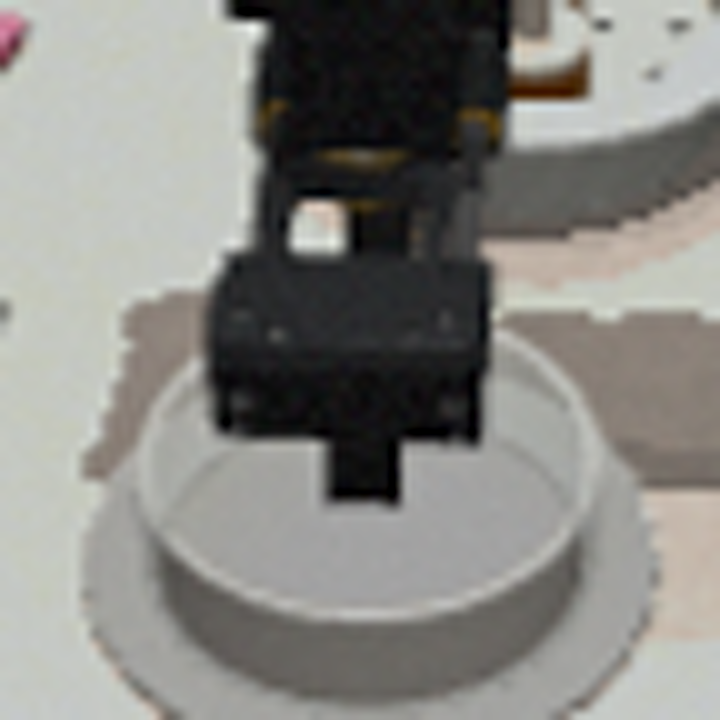

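{"method": "step_arm", "body": {"increments": [0,0,0,0,0,0,0,0,0,0,0,0,0,0,0,0,0,0,0,0,0,0,0,0,-1,0,0,0,0,0,-2,0,0,0,0,0,-3,0,0,0,0,0,-3,0,0,0,0,0,-3,0,0,0,0,0,-1,0,0,0,0,0,0,0,0,0,0,0], "fingers": 20, "force": 40}}

```text
time: 68.1
position: [0.5245, -0.0088, 0.1901]
tool_rot: [0.0, 1.57, 0.0]
ft_force: [0.7, 0.0, -3.7]
grip_width: 0.337
```

```bash
python3 - <<'E'
from h import *
s,p,R=pose(); print(s["time"],p.round(4),s["ft_force"],s["grip_width"])
im=snap("side","s24");crop(im,*proj("side",[.526,-.009,.14])[0],36,"s24c",10)
print(inc([.4868,-.2468,.19]).round(2))
E
```

```text
68.1 [ 0.5245 -0.0088  0.1901] [ 0.71118852  0.0433161  -3.748133  ] 0.3365930987656858
[ -0.08 -23.8   -3.72]
```

View pics/s24c.png

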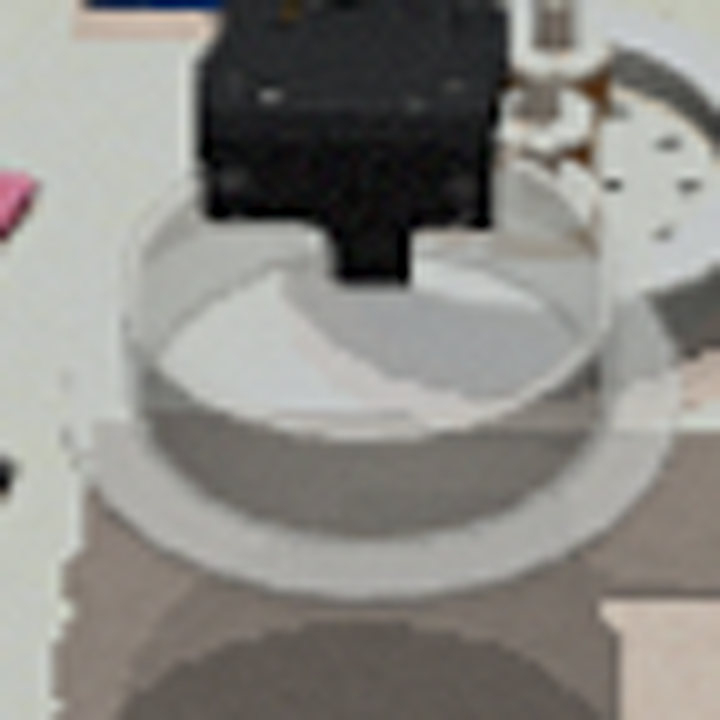

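{"method": "step_arm", "body": {"increments": [0,-1,-0.3,0,0,0,0,-2.2,-0.4,0,0,0,0,-3,-0.4,0,0,0,0,-3,-0.4,0,0,0,0,-3,-0.4,0,0,0,0,-3,-0.4,0,0,0,0,-3,-0.4,0,0,0,0,-3,-0.4,0,0,0,0,-2,-0.4,0,0,0,0,-0.6,-0.2,0,0,0,0,0,0,0,0,0,0,0,0,0,0,0]}}

```text
time: 69.65
position: [0.4879, -0.2455, 0.1897]
tool_rot: [-0.001, 1.571, 0.002]
ft_force: [0.2, 0.0, -2.4]
grip_width: 0.335
```

{"method": "step_arm", "body": {"increments": [1,0,0,0,0,0,1,0,0,0,0,0,0,0,0,0,0,0,0,0,0,0,0,0]}}

```text
time: 70.15
position: [0.4876, -0.2467, 0.17]
tool_rot: [-0.0, 1.571, 0.0]
ft_force: [-0.1, -0.2, -3.4]
grip_width: 0.338
```

```bash
python3 - <<'E'
from h import *
s,p,R=pose(); print(s["time"],p.round(4),s["ft_force"],s["grip_width"],R.as_matrix().round(3))
print(inc([.4868,-.2468,.1086]).round(2))
im=snap("side","s25");crop(im,*proj("side",[.488,-.247,.08])[0],36,"s25c",10)
im=snap("top","t25");crop(im,331,225,45,"t25c",8)
sil_fit("lid","lid",[(p[0]+.0012,p[1])],z0=p[2]-.0606,new=False)
E
```

```text
70.15 [ 0.4876 -0.2467  0.17  ] [-0.12248568 -0.23664163 -3.41444823] 0.3376909007207658 [[-0. -0.  1.]
 [ 0.  1.  0.]
 [-1.  0. -0.]]
[ 6.14 -0.01 -0.08]
top lid 0 none
side lid 0 0.58 [ 490.2 -247.6] err 0.14
```

View pics/s25c.png

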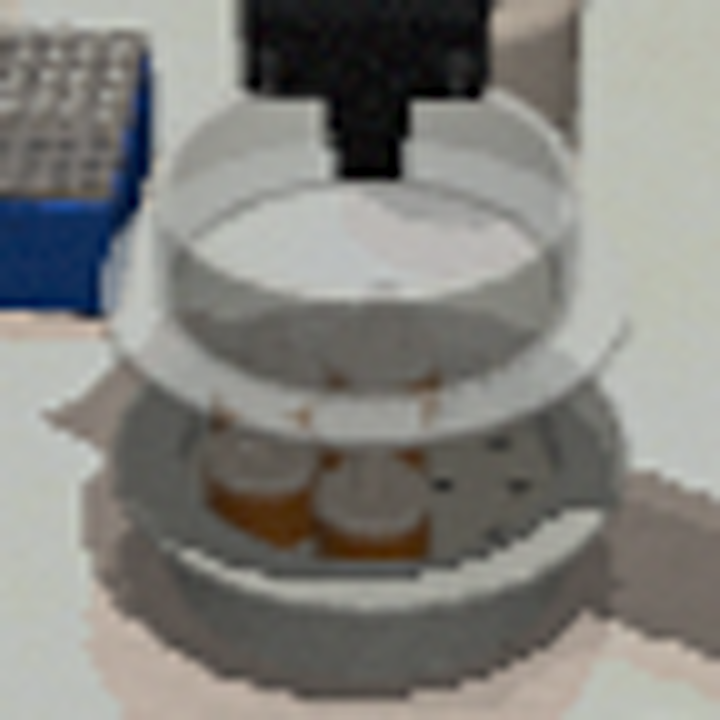

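View pics/t25c.png

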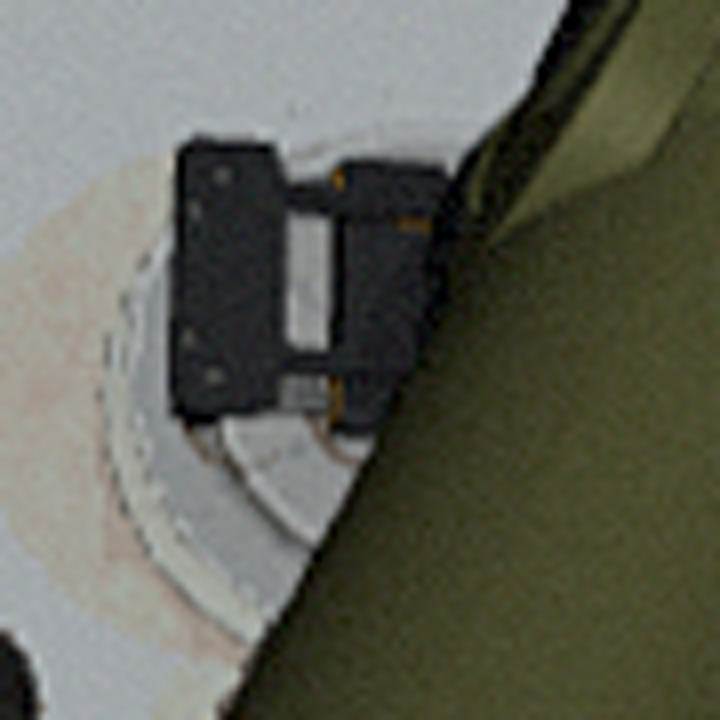

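{"method": "step_arm", "body": {"increments": [0,0,-0.1,0,0,0,1.5,0,0,0,0,0,1.5,0,0,0,0,0,1.2,0,0,0,0,0,0.8,0,0,0,0,0,0.5,0,0,0,0,0,0.3,0,0,0,0,0,0,0,0,0,0,0,0,0,0,0,0,0]}}

```text
time: 71.47
position: [0.4869, -0.2469, 0.1124]
tool_rot: [-0.0, 1.57, 0.0]
ft_force: [-1.3, 0.4, -3.6]
grip_width: 0.335
```

{"method": "step_arm", "body": {"increments": [0.2,0,0,0,0,0,0,0,0,0,0,0,0,0,0,0,0,0]}}

```text
time: 71.85
position: [0.4866, -0.2468, 0.1101]
tool_rot: [-0.0, 1.571, 0.0]
ft_force: [1.0, 0.4, -3.7]
grip_width: 0.339
```

```bash
python3 - <<'E'
from h import *
s,p,R=pose(); print(s["time"],p.round(4),s["ft_force"],s["grip_width"])
print(inc([.4868,-.2468,.1086]).round(2))
im=snap("side","s26");crop(im,*proj("side",[.488,-.247,.08])[0],36,"s26c",10)
sil_fit("lid","lid",[(p[0]+.0012,p[1])],z0=p[2]-.0606,new=False)
E
```

```text
71.85 [ 0.4866 -0.2468  0.1101] [ 0.96845344  0.37178218 -3.72515631] 0.33852790842244057
[ 0.15 -0.    0.02]
top lid 0 0.67 [ 509.1 -234.8] err 3.8
side lid 0 0.89 [ 486.9 -247.1] err 0.14
```

View pics/s26c.png

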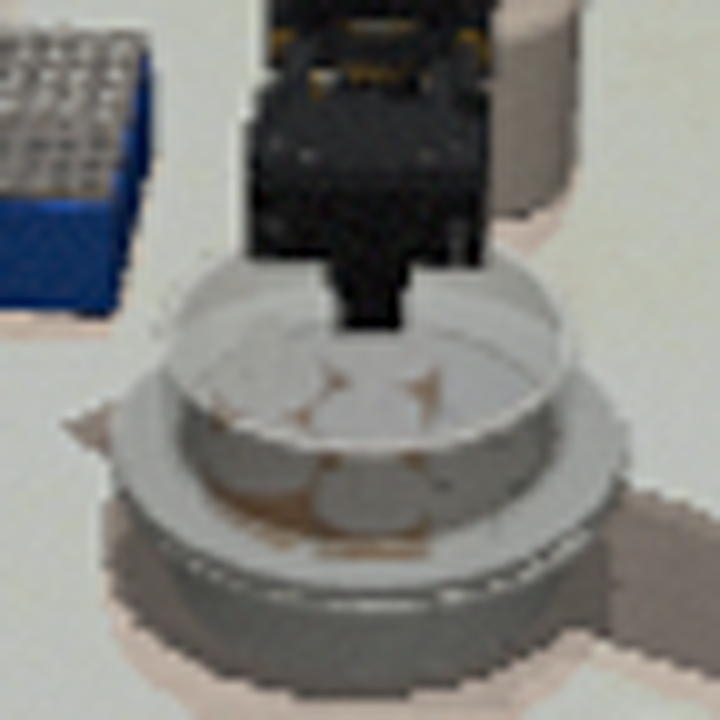

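Nearly seated; lower the last 1.5 mm in small steps.

{"method": "step_arm", "body": {"increments": [0.1,0,0,0,0,0,0.1,0,0,0,0,0,0,0,0,0,0,0,0,0,0,0,0,0]}}

```text
time: 72.5
position: [0.4866, -0.2468, 0.1082]
tool_rot: [0.0, 1.571, 0.0]
ft_force: [-0.5, 0.4, -1.0]
grip_width: 0.331
```

{"method": "step_arm", "body": {"increments": [0.05,0,0,0,0,0,0,0,0,0,0,0]}}

```text
time: 72.75
position: [0.4866, -0.2468, 0.1081]
tool_rot: [0.0, 1.571, 0.0]
ft_force: [-3.4, 1.8, 4.7]
grip_width: 0.329
```

{"method": "step_arm", "body": {"increments": [0,0,0,0,0,0,0,0,0,0,0,0,0,0,0,0,0,0,0,0,0,0,0,0,-1,0,0,0,0,0,-3,0,0,0,0,0,-4,0,0,0,0,0,-3,0,0,0,0,0,0,4,0,0,0,0,0,4,0,0,0,0,0,4,0,0,0,0,0,4,0,0,0,0], "fingers": 70}}

```text
time: 74.25
position: [0.4867, -0.0856, 0.2185]
tool_rot: [0.0, 1.569, 0.0]
ft_force: [-0.1, 0.1, -0.5]
grip_width: 0.698
```

{"method": "step_arm", "body": {"increments": [0,4,0,0,0,0,0,4,0,0,0,0,0,4,0,0,0,0,0,4,0,0,0,0,0,2,0,0,0,0,0,0,0,0,0,0]}}

```text
time: 75.0
position: [0.4866, 0.0939, 0.2178]
tool_rot: [-0.002, 1.57, 0.002]
ft_force: [-0.0, -0.3, 0.3]
grip_width: 0.7
```

```bash
python3 - <<'E'
from h import *
s,p,R=pose(); print(s["time"],p.round(4),s["ft_force"],s["grip_width"])
im=snap("side","s27");crop(im,*proj("side",[.488,-.247,.08])[0],36,"s27c",10)
im=snap("top","t27");crop(im,331,228,36,"t27c",10)
sil_fit("lid","lid",[(.488,-.2468)],z0=.048,new=False)
sil_fit("pot","pot",[(.692,.0515)],new=False)
for n in("top","side"):
    for nm in("brush_handle","lid_knob","bottle0","stand_hole","screwcap","tipbox","tube"):
        for d in ctrl.spot_point(n,nm):
            if d["score"]>.3: print(n,nm,round(d["score"],2),c2w(n,d["xyz"]).round(3))
E
```

```text
75.0 [0.4866 0.0939 0.2178] [-0.04935002 -0.25156304  0.26403808] 0.6997451638456548
top lid 0 0.62 [ 487.6 -248.1] err 0.03
side lid 0 0.97 [ 488.3 -249.5] err 2.4
top pot 0 0.66 [689.   50.8] err 0.09
side pot 0 0.69 [693.4  49.5] err 0.2
top brush_handle 0.39 [ 0.703 -0.09   0.123]
top lid_knob 0.94 [ 0.49  -0.245  0.125]
top lid_knob 0.57 [0.349 0.37  0.073]
top bottle0 0.6 [ 0.694 -0.095  0.007]
top bottle0 0.54 [ 0.694 -0.091 -0.001]
top stand_hole 0.77 [ 0.694 -0.095  0.087]
top stand_hole 0.65 [ 0.387 -0.114 -0.004]
top stand_hole 0.57 [ 0.708 -0.251  0.089]
top screwcap 0.84 [ 0.389 -0.116 -0.006]
top tipbox 0.67 [ 0.628 -0.45   0.   ]
top tube 0.82 [0.748 0.223 0.001]
side brush_handle 0.45 [ 0.694 -0.09   0.123]
side stand_hole 0.77 [ 0.697 -0.096  0.091]
side stand_hole 0.72 [ 0.706 -0.247  0.086]
side stand_hole 0.54 [ 0.751  0.223 -0.001]
side screwcap 0.47 [ 0.383 -0.111  0.002]
side tipbox 0.9 [ 0.627 -0.449 -0.   ]
side tube 0.77 [0.749 0.221 0.001]
side tube 0.66 [0.688 0.054 0.001]
```

View pics/s27c.png

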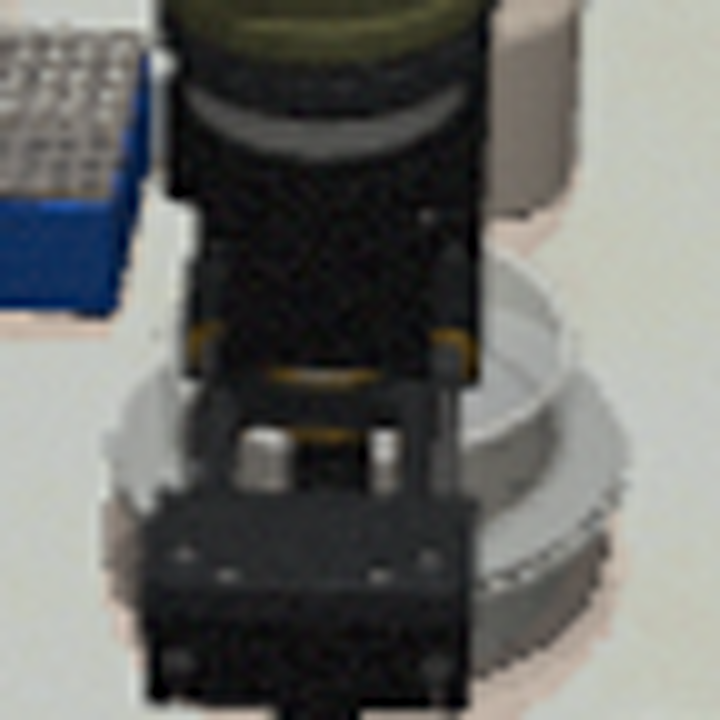

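View pics/t27c.png

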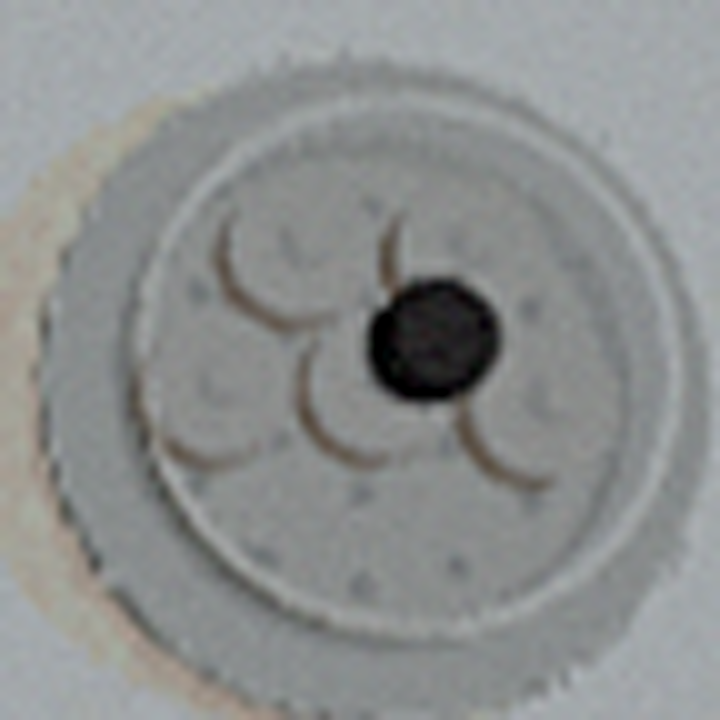

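View pics/s27.png

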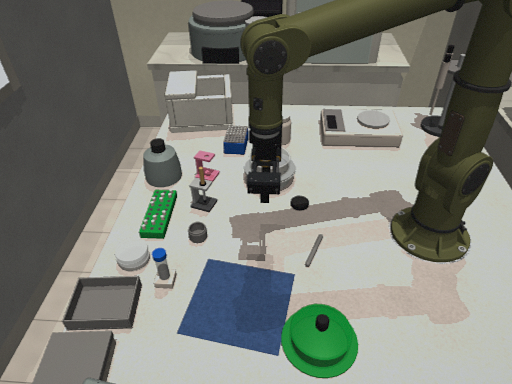

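{"method": "step_arm", "body": {"increments": [0,4,0,0,0,0,0,4,0,0,0,0,0,4,0,0,0,0,0,4,0,0,0,0,0,2,0,0,0,0,0,0,0,0,0,0,0,0,0,0,0,0]}}

```text
time: 76.88
position: [0.4871, 0.2712, 0.2176]
tool_rot: [0.001, 1.571, -0.002]
ft_force: [0.8, 0.2, 0.6]
grip_width: 0.699
```

```bash
python3 - <<'E'
from h import *
s,p,R=pose(); print(s["time"],p.round(4),s["ft_force"])
im=snap("side","s28");crop(im,235,180,50,"s28c",7)
ctrl.get_image("top")
sil_fit("lid","lid",[(.488,-.2468)],z0=.048,new=False)
E
```

```text
76.875 [0.4871 0.2712 0.2176] [0.844014   0.18806155 0.57914236]
top lid 0 0.92 [ 487.5 -247.5] err 0.05
side lid 0 none
```

View pics/s28c.png

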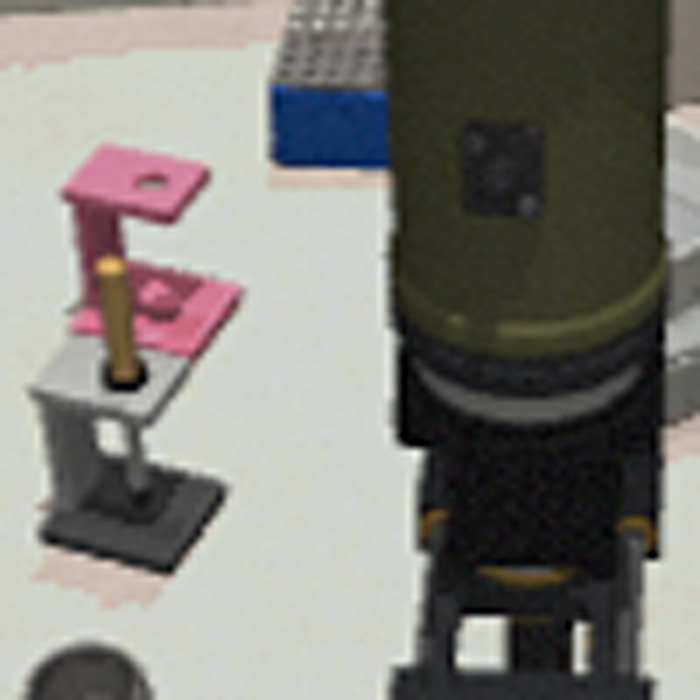

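```bash
python3 - <<'E'
from bench import ctrl
print(ctrl.close_job())
E
```

```text
the job is handed in; nothing more can be done
None
```

The job is handed in at about 77 s on the robot's clock; no verdict is reported back.

**What I did**
- **Bottles:** All five bottles on the sheet now stand on the plate, one in the middle and four in a ring.
- **Brush:** I dipped it to about 12 mm above the pot's underside. I then drew it once round the flange, near, left, far, right and back to near, with the tip about 1 mm above the flange top by calculation. It is back in the grey stand.
- **Lid:** I set the colourless lid on the flange at a few cm/s, not the green look-alike.

**Last checks**
- **Bottles:** Before the lid went on, the centre bottle measured about 1 mm off the pan's axis. The ring bottles were at 40–42 mm from it, with neighbours 42–44 mm apart. They can still be seen in place through the lid.
- **Lid:** The top camera's last fit put it about 1 mm off the axis. It took its weight at the expected height.
- **Brush and pot:** The brush hangs upright in its stand, and the pot stands upright.
- **Bystanders:** All are within about 6 mm of their first readings, close to the detector's error.

**Checks that failed or disagreed**
- After release, the arm blocked the side camera's view of the lid. One side fit was worthless for that reason and the last one found nothing. That it lies flat rests on the top view, the side view just before release, and the force and height readings.
- During the brushing, no contact force stood out from the noise. That the bristles were on the flange rests on tip height and pictures, not on a felt touch.

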